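Ready the valve test rig: clear, slide home, set preload

ROBOT

A 7-joint arm with a two-finger parallel gripper is mounted at the origin on the work surface. World frame = base frame: x ahead of the robot, y to its left, z up, the work surface at z = 0. Lengths are in mm, angles in rad, forces in N, time in s.
With the tool pointing down it reaches from about 425 to 875 mm from the base axis. Payload 9.9 kg.
Tool frame: the origin (TCP) lies at the very end of the fingers, on their centre line; the grasp point (between the pads) lies 19 mm behind it; y points along the fingers, z is the direction in which the jaws open and shut, and the axes are right-handed (so a half turn about y gives the same grasp; the last joint's range is limited). The gripper opens to 85 mm and grips with 20 to 120 N. Pads are 22 mm wide; open, the fingers measure 114 mm over their backs; the gripper's body (76 mm by 85 mm) begins 54 mm behind the grasp point. The pads swing forward as they close: fully open they stand 13 mm farther back than shut.
Start: joints at [-1.296, 0.576, 0.025, 1.437, -0.015, 1.129, -0.057], TCP at [237.02, 632.021, 205.389] pointing down, gripper open.
Joint ranges: [-2.76, 2.76], [-0.34, 2.15], [-1.52, 1.57], [0.19, 2.46], [-1.09, 4.23], [0.17, 1.99], [-2.82, 2.82]. Speed limits (rad/s): [2.22, 2.22, 3.01, 3.01, 3.14, 3.14, 3.14].

INTERFACE

Orientations are given as a unit quaternion [w, x, y, z].
In Python, from plant import sensors, read_camera, r gives the robot as it stands.
- The arm moves only by the tool apply_moves, never from a script. Its argument "motion" is text: rows parted by semicolons, each of 7 numbers parted by spaces: the shift along the tool's x, y, z in cm, then the turn, a rotation vector about the tool's x, y, z in rad, then the gripper command: -1 is shut, 1 is fully open, values between are in proportion. A call has 1 to 12 rows; each row shifts and turns the pose as measured when the row begins, along the tool's axes as they then stand; what a row does not reach is not made up. A row lasts 1/8 s, in which the tool goes at most 62.5 mm and 10.7 degrees, less where a joint would pass 70% of its speed; a pose out of reach is approached as far as the arm can. A call is refused whole if a number of a shift passes 6.25 or a number of a turn 0.188, either way. A call with a gripper value outside its range is refused whole. The fingers move at their own pace and stop on an object; the grip force is fixed at half the most. Time passes only in rows, so rows that do not move let the fingers close. It gives the time, the measured TCP pose, the force and the opening at its end, in the units of the state.
- sensors.state(): the state, without advancing time (a new reading comes with each control period).
- read_camera(name): name is "side" or "top" or "wrist"; returns a dict with "image" (400x640x3 uint8, blue, green, red), "camera_matrix" (3x3 intrinsics, pixels), "dist" ([k1, k2, p1, p2, k3] as OpenCV has them; the pictures are not rectified), "R" (3x3) and "t" (3): a world point X has camera coordinates R X + t; the wrist camera has in their place "tool_from_camera" (4x4, takes a point from camera to tool coordinates, whose origin is the TCP and whose axes are the tool frame's). Camera axes: x right, y down, z forward; pixel columns grow to the right and rows downward; lengths in mm; the calibration is good to about 2 mm. A picture is of the moment at which its call begins: read the wrist's pose just before it. There is no depth.
- r.close_job(): hands the job in, once; it reports no verdict.
The state is a dict: "clock": time; "qpos": joint angles; "qd": joint speeds; "joint_torque": joint torques, N m; "tcp_pos": TCP position; "eef_rot": TCP orientation; "ft_force": force on the tool from outside, world axes, zero at the start; "torque": the same for the moment, N m; "width": opening from 0.0 (shut) to 1.0 (fully open).
Only numpy, scipy, OpenCV 4.12 (cv2) and the standard library are available. Lean on these libraries where they do the work, as an engineer would, in place of code of your own. Each camera call takes 0.05 s, during which the arm holds its last target.

TASK

First clear the loose solenoid valve off the rig's slide track and set it down gently and upright in the yellow parts tray, then slide the red selector grip all the way home against the green end stop, and only then turn the black knob until the tip of the spring blade's pointer stands at the middle of the red mark tab. Move the pointer only by the knob, leave the mark tab where it is, and do not shift or knock over the mug, bottle, screwdriver or orange plug.

Things in the scene. Friction and masses are not known exactly. Their poses are not given: they have to be found in the camera images.
- rig: Fixed test rig: blue base, aluminium deck, 200 (x) x 320 (y) x 30 mm high. Origin: centre of underside. Yaw varies by up to 40 degrees. In its frame: slide track along y at x = +55 mm; green end stop 18 mm wide, 30 mm high above the deck, at y = +107 to +129; black back stop 12 mm high at y = -118; knob axis at (-50, -85); blade and mark pivot at (-55, -20).
- selector (a joint): Travel of the red selector grip along the rig's +y: 0 at the back stop, 0.180 m fully home against the green stop. It starts between 0 and 0.04. Stays where it is left; about 2.5 N of friction.
- selector_top (a point): Centre of the top face of the red selector grip, a block 26 mm (rig x) x 34 mm (rig y) x 40 mm high whose foot is 1 mm above the deck. Axes as the rig's.
- knob (a joint): Angle of the black knob, growing clockwise seen from above, 0 to 3.4 rad; starts between 0 and 0.5. Stays where left; friction 0.08 N m. Each radian clockwise swings the spring blade 0.3 rad clockwise; turning back swings it back.
- knob_grip (a point): Point on the knob's axis at the height to grip it, 37 mm above the deck. The knob's upright bar grip is 42 mm long (its own x axis), 14 mm thick (its own y) and reaches 44 mm above the deck; the round part below it is 44 mm across, up to 14 mm above the deck.
- spring_blade: Flat steel spring blade with orange tip, lying 4 to 9 mm above the deck, coupled to the knob. Origin on its pivot at deck height; its own y axis points along the blade to the tip; it swings about z.
- pointer_tip (a point): The orange pointer tip of the blade, 75 mm from the pivot. Moves 22.5 mm per radian of the knob.
- set_mark: Red mark tab, 10 mm wide, 16 mm long, 7 mm high above the deck, clamped on the same pivot as the blade at an angle that varies. Origin on the pivot; its own y axis points through the middle of the tab, so the pointer is on the mark when the blade's and the tab's y axes agree.
- mark_point (a point): Where the pointer tip must be: 75 mm from the pivot on the middle line of the red tab (the inner edge of the tab is 79 mm from the pivot).
- valve: Loose solenoid valve standing on the deck across the slide track, between selector and green stop, 130 g. Origin: centre of its underside; z up. White body 30 mm (own x) x 44 mm (own y) x 28 mm high with stubs 16 mm in diameter reaching to y = +-34 mm; on it a cream coil 30 (x) x 30 (y) mm, up to 52 mm above the underside. Grasp it across its 30 mm (x) faces.
- tray: Yellow open parts tray, fixed, 130 (x) x 160 (y) x 35 mm high, walls 4 mm. Origin: centre of its underside. It stands to the left or to the right of the rig.
- tray_in (a point): Centre of the tray's inner floor (about 4 mm above the table), axes as the tray's.
- mug: Bystander: blue mug, 80 mm across, 90 mm high, handle at its +y; origin centre of the underside. It stands on the other side of the rig from the tray.
- bottle: Bystander: white bottle with blue cap, 64 mm across, 190 mm high, standing beyond the rig's far edge; origin centre of the underside.
- screwdriver: Bystander: red-handled screwdriver, about 190 mm long, lying on the table in front of the rig (robot's side), along its own x.
- plug: Bystander: small orange valve plug, 30 mm across, 45 mm high, standing on the deck near the rig's (-55, +130) mm; origin centre of the underside.

How it is judged (in metres and radians):
On the way, in this order (a step that is already met when the one before it is completed fails the run):
1. the valve stands upright in the tray, released (x of valve in the frame of tray_in between -0.055 and 0.055 m and y of valve in the frame of tray_in between -0.07 and 0.07 m and z of valve in the frame of tray_in below 0.006 m and angle between valve's own z axis and vertical below 0.2 rad and contact force between the fingers and valve below 0.1 N and linear speed of valve below 0.03 m/s), for 0.2 s.
2. the selector grip is home at the green stop (value of joint selector above 0.177 m), for 0.2 s.
3. the pointer tip stands at the mark (horizontal distance between pointer_tip and mark_point below 0.005 m), for 0.2 s.
At the end, for the whole second after the job is handed in: The valve stands upright (within 0.2 rad) and at rest on the tray's floor, the selector grip is within 3 mm of its end stop, and the pointer tip is within 5 mm of the middle of the red mark, with the knob still (all of step 1 and value of joint selector above 0.177 m and horizontal distance between pointer_tip and mark_point below 0.005 m and velocity of joint knob between -0.05 and 0.05 rad/s); the robot touches nothing.
It fails at once if the mug, bottle, screwdriver or orange plug is shifted by more than 20 mm or tipped (distance of any of mug, bottle, screwdriver, plug from where it was at the start of the episode above 0.02 m or angle between any of mug, bottle, plug's own z axis and vertical above 0.4 rad).
It fails at once if the robot pushes the spring blade directly (over 2 N) (contact force between any of the fingers, the arm and spring_blade above 2 N).
It fails at once if the mark tab is shifted by more than 3 mm (distance of mark_point from where it was at the start of the episode above 0.003 m).
It fails at once if the valve is dropped or thrown (over 0.6 m/s while not held) (linear speed of valve above 0.6 m/s and contact force between the fingers and valve below 0.1 N).
It also fails if it takes over 72 s, if anything falls off the work surface, if the arm or the gripper's body presses on something with over 40 N, if the wrist force passes 120 N, or if a joint passes its speed limit or range.

## Working session

There is one attempt and no reset: what is moved stays moved. The work goes in short steps, Python scripts to look and compute and a tool call to move; the robot and the scene stay as the last step left them, time stands still between calls to the robot, and variables do not carry over. Pictures are saved under pics/ and viewed, and the job is handed in when it is done.

Besides the shell and the picture viewer there is one more tool, called as name(argument=value, ...) on one line, values as JSON. apply_moves: Moves the arm, as the interface text tells. Its arguments: {"type":"object","properties":{"motion":{"type":"string"}},"required":["motion"]}

```bash
ls; mkdir -p pics; cat > h.py <<'E'
import numpy as np, cv2
from plant import sensors, read_camera, r
from scipy.spatial.transform import Rotation as Ro
def st(): return sensors.state()
def pose(s=None):
    s=s or st(); q=np.array(s['eef_rot']); return np.array(s['tcp_pos']), Ro.from_quat(q[[1,2,3,0]]).as_matrix()
def snap(n,f):
    p,R=pose(); c=read_camera(n); cv2.imwrite('pics/'+f+'.png',c['image'])
    K=np.array(c['camera_matrix'],float); d=np.array(c['dist'],float)
    if n=='wrist':
        T=np.array(c['tool_from_camera'],float)
        Rw=R@T[:3,:3]; o=R@T[:3,3]+p
        Rc=Rw.T; t=-Rc@o
    else: Rc=np.array(c['R'],float); t=np.array(c['t'],float)
    np.savez('pics/'+f+'.npz',K=K,d=d,R=Rc,t=t); return c['image']
def ray(f,uv,z):
    c=np.load('pics/'+f+'.npz'); x=cv2.undistortPoints(np.array(uv,float).reshape(-1,1,2),c['K'],c['d']).reshape(-1,2)
    D=np.c_[x,np.ones(len(x))]@c['R']; o=-c['R'].T@c['t']
    return o+D*((np.asarray(z)-o[2])/D[:,2])[:,None]
def proj(f,X):
    c=np.load('pics/'+f+'.npz'); return cv2.projectPoints(np.array(X,float).reshape(-1,1,3),cv2.Rodrigues(c['R'])[0],c['t'],c['K'],c['d'])[0].reshape(-1,2)
E
python3 - <<'E'
from h import *
print(st())
for n in ('top','side','wrist'): snap(n,n+'0')
E
```

```text
pics
{'clock': 0.0, 'qpos': array([-1.29578768,  0.57650442,  0.02484184,  1.43792138, -0.01495372,
        1.12898626, -0.0564831 ]), 'qd': array([ 7.02235044e-05,  9.08519009e-04, -8.05358393e-04,  1.04208852e-04,
       -8.05848579e-04, -1.63190190e-03, -7.98882612e-04]), 'joint_torque': array([-3.23699796e-04, -7.65757084e+01,  2.25005552e+00, -2.85972261e+01,
        1.52211118e-02,  1.27601641e-02, -5.97050712e-05]), 'tcp_pos': array([236.86888147, 631.54454713, 204.55654314]), 'eef_rot': array([-0.6951871 ,  0.69633725, -0.12621262,  0.12609403]), 'ft_force': array([-0.35062958, -0.27259225,  0.3544902 ]), 'torque': array([0.0373196 , 0.02112975, 0.00431235]), 'width': 0.9994174031904961}
```

View pics/top0.png

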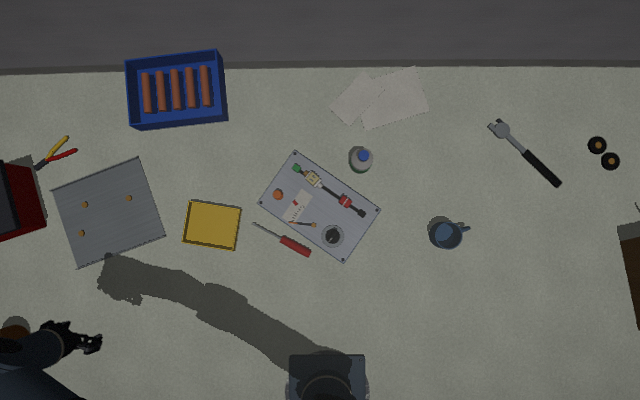

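View pics/side0.png

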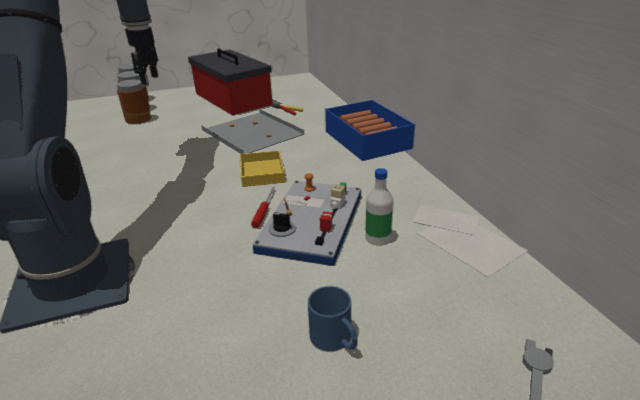

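View pics/wrist0.png

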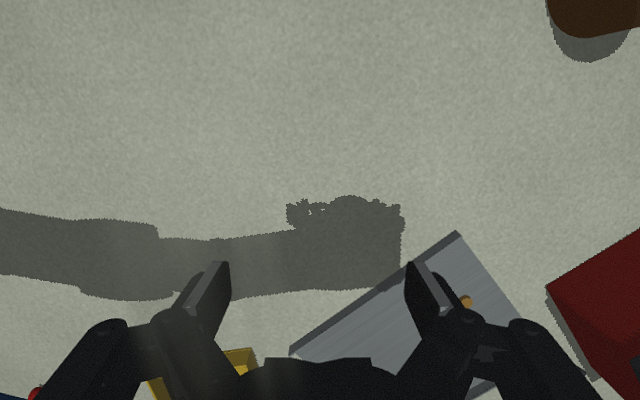

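The top view shows the rig at about (319,207), the tray at (212,225), the mug at (445,233), the bottle at (360,158) and the screwdriver at (285,240). The arm is well away to the left. I'll zoom in on the rig next.

```bash
python3 - <<'E'
from h import *
im=cv2.imread('pics/top0.png')
cv2.imwrite('pics/top0z.png',cv2.resize(im[140:275,175:395],None,fx=3.6,fy=3.6,interpolation=cv2.INTER_CUBIC))
c=np.load('pics/top0.npz'); print(-c['R'].T@c['t'], c['K'])
print('deck corners',ray('top0',[(294,150),(381,209),(343,263),(257,203)],30).round())
P=ray('top0',[(294,150),(381,209),(343,263),(257,203)],30); print([np.linalg.norm(P[i]-P[i-1]).round() for i in range(4)])
print('tray rim',ray('top0',[(191,200),(242,206),(236,250),(183,242)],35).round())
print('mug,bottle',ray('top0',[(445,232),(363,155)],[45,190]).round())
E
```

```text
[ 517.66120815  -16.09224711 1501.26115916] [[490.82541967   0.         319.88942256]
 [  0.         490.82541967 203.57580276]
 [  0.           0.           1.        ]]
deck corners [[ 735.   94.   30.]
 [ 555. -166.   30.]
 [ 395.  -51.   30.]
 [ 576.  206.   30.]]
[np.float64(195.0), np.float64(316.0), np.float64(197.0), np.float64(315.0)]
tray rim [[586. 406.  35.]
 [567. 251.  35.]
 [435. 269.  35.]
 [460. 430.  35.]]
mug,bottle [[ 486. -353.   45.]
 [ 696. -103.  190.]]
```

View pics/top0z.png

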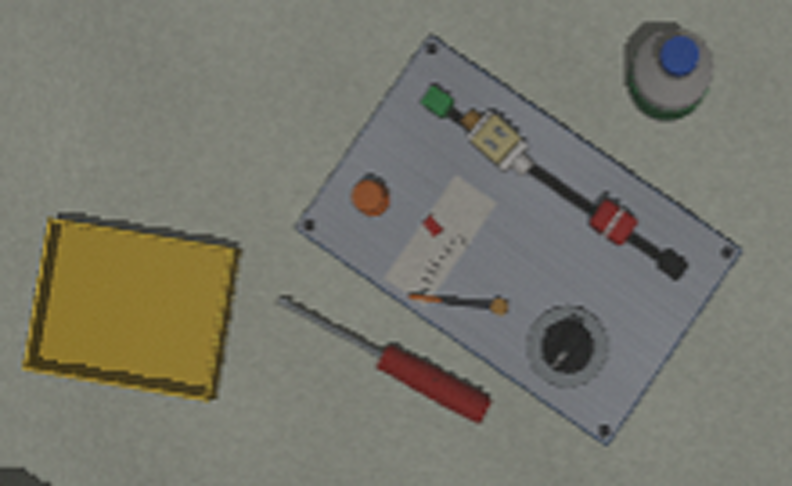

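```bash
cat >> h.py <<'E'
def plan(target, jaw, n=None, down=True, s=None):
    """tool delta to go to target TCP with jaw dir (world angle) tool down"""
    p,R=pose(s); y=np.array([0,0,-1.]); z=np.array([np.cos(jaw),np.sin(jaw),0])
    if z@R[:,2]<0: z=-z
    T=np.c_[np.cross(y,z),y,z]
    d=R.T@(np.array(target,float)-p)/10; rv=Ro.from_matrix(R.T@T).as_rotvec()
    print('p',p.round(1),'d cm',d.round(2),'rv',rv.round(3),'rows min',max(np.linalg.norm(d)/6.25,np.linalg.norm(rv)/.187).__round__(2))
E
python3 - <<'E'
from h import *
p,R=pose(); print(R.round(3))
c=read_camera('wrist'); print(np.array(c['tool_from_camera']).round(3), np.array(c['camera_matrix']).round(1), c['dist'])
plan([500,60,330],-0.605)
plan([500,60,330],-0.605+np.pi)
plan([500,60,330],np.pi/2-0.605)
E
```

```text
[[ 0.936 -0.     0.351]
 [-0.351 -0.001  0.936]
 [ 0.    -1.    -0.001]]
[[ 1.00000e-03  9.50000e-01  3.14000e-01 -8.11120e+01]
 [ 0.00000e+00 -3.14000e-01  9.50000e-01 -1.70042e+02]
 [ 1.00000e+00 -1.00000e-03 -1.00000e-03 -8.98000e-01]
 [ 0.00000e+00  0.00000e+00  0.00000e+00  1.00000e+00]] [[304.8   0.  317.3]
 [  0.  304.8 203.4]
 [  0.    0.    1. ]] [-0.03807011  0.          0.          0.          0.        ]
p [236.9 631.7 204.8] d cm [ 44.71 -12.47 -44.31] rv [ 1.000e-03 -1.325e+00 -1.000e-03] rows min 10.27
p [236.9 631.7 204.8] d cm [ 44.71 -12.47 -44.31] rv [ 1.000e-03 -1.325e+00 -1.000e-03] rows min 10.27
p [236.9 631.7 204.8] d cm [ 44.71 -12.47 -44.31] rv [0.001 0.246 0.   ] rows min 10.27
```

```bash
cat >> h.py <<'E'
def rows(target, jaw, n, grip=1, p=None, R=None, frac=1, longway=False):
    """n rows: nominal constant world velocity, rotation about vertical"""
    if p is None: p,R=pose()
    z=np.array([np.cos(jaw),np.sin(jaw),0]); y=np.array([0,0,-1.]); T=np.c_[np.cross(y,z),y,z]
    rv=Ro.from_matrix(R.T@T).as_rotvec()
    if longway: rv=rv*(1-2*np.pi/np.linalg.norm(rv))
    D=np.array(target,float)-p; out=[]
    for i in range(n):
        Ri=R@Ro.from_rotvec(rv*i/n).as_matrix(); d=Ri.T@D/n/10
        out.append(' '.join('%g'%v for v in list(d.round(2)+0.)+list((rv/n).round(3)+0.)+[grip]))
    print('rv',rv.round(2),'|D|/n',np.linalg.norm(D)/n); print('; '.join(out))
E
python3 - <<'E'
from h import *
rows([560,15,310],-0.605,12)
E
```

```text
rv [0.   1.82 0.  ] |D|/n 58.677385128428575
4.33 -0.87 -3.87 0 0.151 0 1; 4.86 -0.87 -3.17 0 0.151 0 1; 5.28 -0.87 -2.4 0 0.151 0 1; 5.58 -0.87 -1.58 0 0.151 0 1; 5.76 -0.87 -0.72 0 0.151 0 1; 5.8 -0.87 0.16 0 0.151 0 1; 5.71 -0.88 1.03 0 0.151 0 1; 5.49 -0.88 1.88 0 0.151 0 1; 5.14 -0.88 2.69 0 0.151 0 1; 4.68 -0.88 3.43 0 0.151 0 1; 4.11 -0.88 4.1 0 0.151 0 1; 3.44 -0.88 4.67 0 0.151 0 1
```

apply_moves(motion="4.3 -0.9 -3.9 0 0.15 0 1; 4.9 -0.9 -3.2 0 0.15 0 1; 5.3 -0.9 -2.4 0 0.15 0 1; 5.6 -0.9 -1.6 0 0.15 0 1; 5.8 -0.9 -0.7 0 0.15 0 1; 5.8 -0.9 0.2 0 0.15 0 1; 5.7 -0.9 1.0 0 0.15 0 1; 5.5 -0.9 1.9 0 0.15 0 1; 5.1 -0.9 2.7 0 0.15 0 1; 4.7 -0.9 3.4 0 0.15 0 1; 4.1 -0.9 4.1 0 0.15 0 1; 3.4 -0.9 4.7 0 0.15 0 1")

```text
clock: 1.7
tcp_pos: [557.2, -5.2, 314.3]
eef_rot: [0.319, -0.319, 0.632, -0.631]
ft_force: [0.9, -0.5, -0.5]
width: 1.004
```

```bash
python3 - <<'E'
from h import *
print(st()['qpos'].round(2))
plan([560,15,310],-0.605); rows([560,15,310],-0.605,4)
E
```

```text
[-0.51  0.37  0.65  1.59 -0.23  1.26 -0.46]
p [557.2  -5.2 314.3] d cm [-1.8   0.43 -0.97] rv [ 0.002 -0.031 -0.001] rows min 0.33
rv [ 0.   -0.03 -0.  ] |D|/n 5.2191967487207975
-0.45 0.11 -0.24 0 -0.008 0 1; -0.45 0.11 -0.24 0 -0.008 0 1; -0.45 0.11 -0.24 0 -0.008 0 1; -0.45 0.11 -0.23 0 -0.008 0 1
```

apply_moves(motion="0 0 0 0 -0.03 0 1; 0 0 0 0 0 0 1")

```text
clock: 1.95
tcp_pos: [558.1, -10.2, 314.5]
eef_rot: [-0.325, 0.326, -0.628, 0.628]
ft_force: [0.1, 0.6, -0.5]
width: 1.002
```

```bash
python3 - <<'E'
from h import *
snap('wrist','w1'); snap('top','t1')
E
```

```text
(no output)
```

View pics/w1.png

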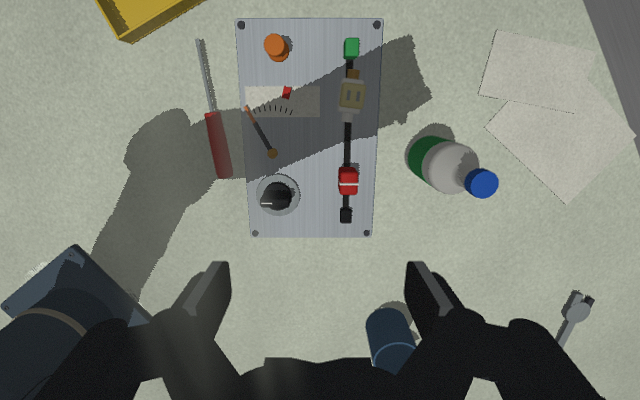

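The wrist view shows the whole rig: plug at (276,46), green stop at (351,47), valve at (352,96), selector at (347,182), knob at (277,195), blade pivot at (272,154) with its tip at (248,108), and mark tab at (287,92). I'll enlarge it to get accurate pixels.

```bash
python3 - <<'E'
from h import *
im=cv2.imread('pics/w1.png')
a=im[10:130,230:390]; cv2.imwrite('pics/w1a.png',cv2.resize(np.clip(a*1.5,0,255).astype('uint8'),None,fx=5,fy=5,interpolation=cv2.INTER_CUBIC))
a=im[125:245,230:390]; cv2.imwrite('pics/w1b.png',cv2.resize(np.clip(a*1.5,0,255).astype('uint8'),None,fx=5,fy=5,interpolation=cv2.INTER_CUBIC))
E
```

```text
(no output)
```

View pics/w1a.png

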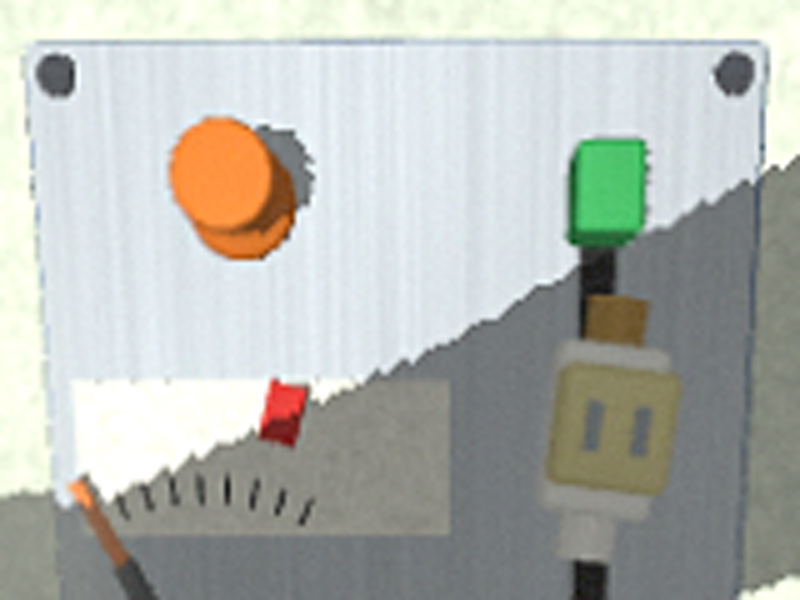

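View pics/w1b.png

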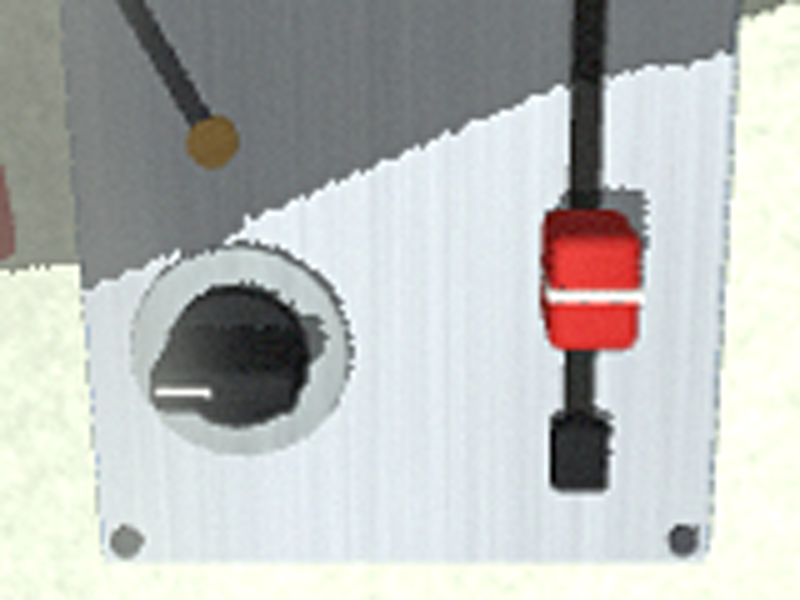

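```bash
cat > m1.py <<'E'
from h import *
from scipy.optimize import least_squares
A=lambda x,y:((x+.5)/5-.5+230,(y+.5)/5-.5+10)
B=lambda x,y:((x+.5)/5-.5+230,(y+.5)/5-.5+125)
C=[A(27,42),A(767,42),B(708,561),B(105,561)]
L=np.array([[-100,160],[100,160],[100,-160],[-100,-160]],float)
P=ray('w1',C,30)[:,:2]
def f(v):
    c,s=np.cos(v[2]),np.sin(v[2]); return (L@np.array([[c,s],[-s,c]])+v[:2]-P).ravel()
s=least_squares(f,[565,21,-.6]); v=s.x; print('rig',v.round(3),'res',s.fun.reshape(4,2).round(1).tolist())
S=ray('w1',[A(56,75),A(735,73),B(683,541),B(127,541)],30)[:,:2]; 
c,s_=np.cos(v[2]),np.sin(v[2]); M=np.array([[c,s_],[-s_,c]])
loc=lambda uv,z:((ray('w1',uv,z)[:,:2]-v[:2])@M.T).round(1).tolist()
W=lambda x,y:(np.array([x,y])@M+v[:2])
print('screws loc',((S-v[:2])@M.T).round(1).tolist())
print('green top',loc([A(610,185)],60))
print('plug top',loc([A(220,172)],75))
print('selector top',loc([B(595,295)],71))
print('knob mark ends z74',loc([B(154,392),B(211,392)],74))
print('knob disc',loc([B(241,348)],44))
print('pivot',loc([B(213,141)],39))
print('tip',loc([A(80,490)],39),'mark top corners',loc([A(274,380),A(309,387),A(298,417)],37))
print('coil corners z82',loc([A(562,362),A(683,375),A(667,495),A(546,484)],82))
print('body corners z58',loc([A(562,340),A(670,350),A(650,520),A(540,508)],58))
cc=ray('w1',[A(562,362),A(683,375),A(667,495),A(546,484)],82)
print('coil centre world',cc.mean(0),'xdirs',[np.arctan2(*(cc[1]-cc[0])[1::-1]),np.arctan2(*(cc[2]-cc[3])[1::-1])],'ydirs',[np.arctan2(*(cc[0]-cc[3])[1::-1])-np.pi/2,np.arctan2(*(cc[1]-cc[2])[1::-1])-np.pi/2])
E
python3 m1.py
```

```text
rig [565.931  20.392  -0.615] res [[-0.6, 2.2], [2.7, 0.5], [0.2, -2.1], [-2.3, -0.6]]
screws loc [[-91.0, 150.5], [89.9, 150.6], [90.1, -151.2], [-90.8, -151.1]]
green top [[54.3, 118.2]]
plug top [[-42.3, 118.9]]
selector top [[54.6, -58.0]]
knob mark ends z74 [[-70.1, -85.5], [-53.9, -85.5]]
knob disc [[-48.9, -81.4]]
pivot [[-55.2, -19.7]]
tip [[-89.7, 43.9]] mark top corners [[-34.5, 72.8], [-24.9, 70.9], [-28.1, 63.0]]
coil corners z82 [[41.4, 74.6], [71.5, 71.6], [68.7, 43.0], [38.0, 45.6]]
body corners z58 [[43.1, 81.5], [71.4, 79.1], [67.9, 36.1], [38.1, 39.1]]
coil centre world [644.65627754  36.69927238  82.        ] xdirs [np.float64(-0.7126995328878349), np.float64(-0.6999246876047766)] ydirs [np.float64(-0.7313428051074468), np.float64(-0.7108018025347504)]
```

```bash
python3 - <<'E'
from h import *
rows([644.6,36.7,120],-0.714,4)
E
```

```text
rv [-0.   0.1  0. ] |D|/n 54.53784485593416
-2.2 4.87 1.1 0 0.025 0 1; -2.23 4.87 1.04 0 0.025 0 1; -2.25 4.87 0.99 0 0.025 0 1; -2.28 4.87 0.93 0 0.025 0 1
```

apply_moves(motion="-2.2 4.8 1.1 0 0.025 0 1; -2.2 4.8 1.0 0 0.025 0 1; -2.2 4.8 1.0 0 0.025 0 1; -2.2 4.8 1.0 0 0.025 0 1; 0 0 0 0 0 0 1")

```text
clock: 2.68
tcp_pos: [645.6, 46.2, 118.1]
eef_rot: [0.298, -0.295, 0.643, -0.641]
ft_force: [-0.5, 0.1, 0.4]
width: 1.001
```

```bash
python3 - <<'E'
from h import *
plan([644.6,36.7,42],-0.714); rows([644.6,36.7,42],-0.714,3)
snap('wrist','w2')
E
```

```text
p [645.6  46.2 118.1] d cm [0.82 7.61 0.55] rv [ 0.002  0.009 -0.005] rows min 1.23
rv [ 0.    0.01 -0.  ] |D|/n 25.56668646827441
0.27 2.54 0.18 0.001 0.003 -0.002 1; 0.27 2.54 0.18 0.001 0.003 -0.002 1; 0.27 2.54 0.18 0.001 0.003 -0.002 1
```

View pics/w2.png

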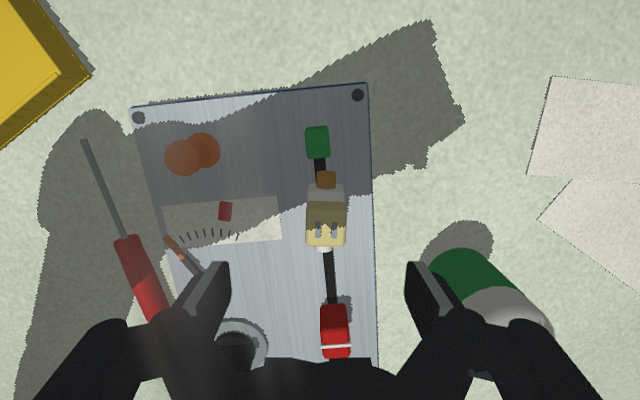

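The valve's coil is centred near (326,222) between the open pads. I'll compare that with the projection.

```bash
python3 - <<'E'
from h import *
c=[644.6,36.7]; a=-.714
X=[[c[0]+15*sx*np.cos(a)-15*sy*np.sin(a),c[1]+15*sx*np.sin(a)+15*sy*np.cos(a),82] for sx,sy in((-1,1),(1,1),(1,-1),(-1,-1))]
print(proj('w2',X).round(1).tolist())
im=cv2.imread('pics/w2.png');cv2.polylines(im,[proj('w2',X).round().astype(int)],True,(255,0,255))
cv2.imwrite('pics/w2z.png',cv2.resize(im[160:280,270:390],None,fx=5,fy=5,interpolation=0))
E
```

```text
[[304.6, 209.1], [346.4, 209.4], [344.9, 247.3], [304.8, 247.0]]
```

View pics/w2z.png

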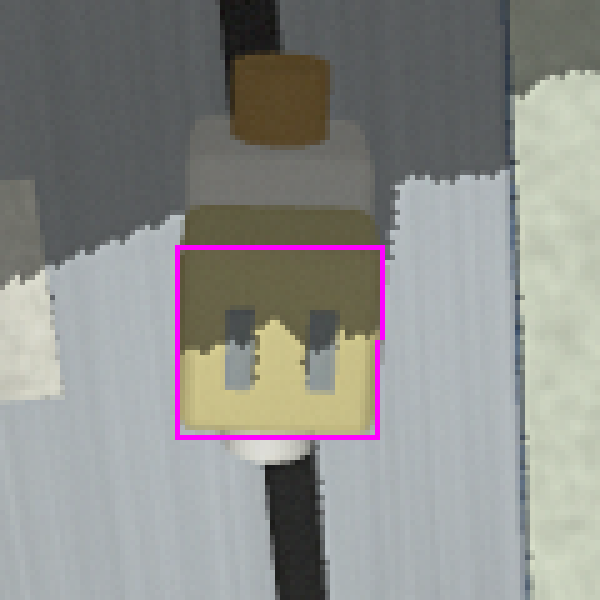

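Good match, within 1 mm. I'll descend and then close.

apply_moves(motion="0.3 2.5 0.2 0 0.003 0 1; 0.3 2.5 0.2 0 0.003 0 1; 0.2 2.4 0.2 0 0.003 0 1; 0 0 0 0 0 0 1")

```text
clock: 3.22
tcp_pos: [648.4, 35.8, 54.6]
eef_rot: [-0.301, 0.288, -0.642, 0.643]
ft_force: [0.0, -0.8, 0.9]
width: 0.998
```

```bash
python3 - <<'E'
from h import *
plan([644.6,36.7,42],-0.714)
E
```

```text
p [648.4  35.8  54.6] d cm [ 0.2   1.26 -0.36] rv [-0.009  0.003 -0.015] rows min 0.21
```

apply_moves(motion="0.2 1.3 -0.4 -0.009 0 -0.015 1; 0 0 0 0 0 0 1")

```text
clock: 3.48
tcp_pos: [645.4, 37.6, 44.5]
eef_rot: [-0.296, 0.294, -0.643, 0.643]
ft_force: [0.3, 1.0, -0.7]
width: 1.0
```

```bash
python3 - <<'E'
from h import *
plan([644.6,36.7,42],-0.714)
E
```

```text
p [645.4  37.6  44.5] d cm [ 0.12  0.25 -0.  ] rv [-0.002  0.003 -0.003] rows min 0.04
```

apply_moves(motion="0.1 0.3 0 0 0.003 0 1; 0 0 0 0 0 0 -1; 0 0 0 0 0 0 -1; 0 0 0 0 0 0 -1; 0 0 0 0 0 0 -1; 0 0 0 0 0 0 -1")

```text
clock: 4.22
tcp_pos: [645.9, 36.7, 43.3]
eef_rot: [-0.296, 0.292, -0.643, 0.644]
ft_force: [-0.9, 0.5, -0.7]
width: 0.333
```

apply_moves(motion="0 0 0 0 0 0 -1; 0 -3 0 0 0 0 -1; 0 -4 0 0 0 0 -1; 0 -4 0 0 0 0 -1; 0 0 0 0 0 0 -1")

```text
clock: 4.85
tcp_pos: [643.9, 36.5, 154.3]
eef_rot: [-0.294, 0.293, -0.643, 0.643]
ft_force: [-0.3, -0.1, -1.4]
width: 0.332
```

```bash
python3 - <<'E'
from h import *
snap('wrist','w3'); snap('top','t3')
c=np.load('pics/t3.npz')
print(ray('top0',[(191,200),(242,206),(236,250),(183,242)],35).mean(0))
plan([512,339,130],-0.714); rows([512,339,135],-0.714,7,-1)
im=cv2.imread('pics/t3.png'); cv2.imwrite('pics/t3z.png',cv2.resize(im[140:275,175:395],None,fx=3.6,fy=3.6,interpolation=cv2.INTER_CUBIC))
E
```

```text
[512.10154741 339.09142474  35.        ]
p [641.8  37.2 151. ] d cm [-14.33   2.16 -29.56] rv [0.003 0.001 0.002] rows min 5.27
rv [0. 0. 0.] |D|/n 46.99479985791807
-2.05 0.24 -4.22 0 0 0 -1; -2.05 0.24 -4.22 0 0 0 -1; -2.05 0.23 -4.22 0 0 0 -1; -2.05 0.23 -4.22 0 0 0 -1; -2.05 0.23 -4.22 0 0 0 -1; -2.05 0.23 -4.22 0 0 0 -1; -2.04 0.23 -4.23 0 0 0 -1
```

View pics/w3.png

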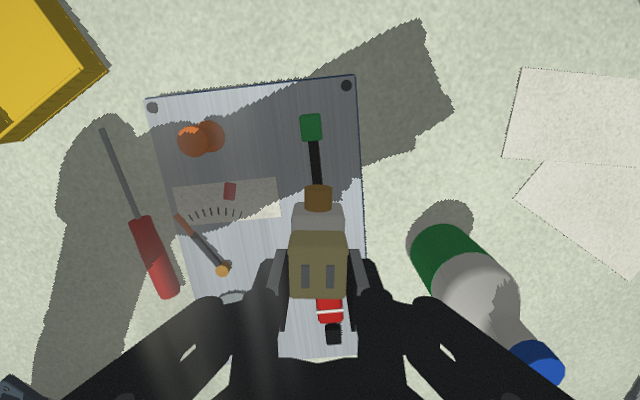

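View pics/t3z.png

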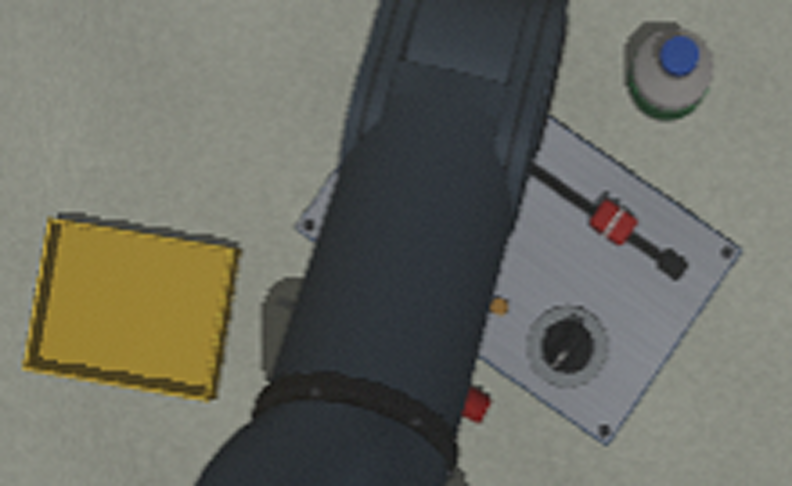

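The valve is held upright between the pads and the bystanders haven't moved. I'll carry it to the tray.

apply_moves(motion="-2 0.2 -4.2 0 0 0 -1; -2 0.2 -4.2 0 0 0 -1; -2 0.2 -4.2 0 0 0 -1; -2 0.2 -4.2 0 0 0 -1; -2 0.2 -4.2 0 0 0 -1; -2 0.2 -4.2 0 0 0 -1; -1.5 0.2 -3 0 0 0 -1; 0 0 0 0 0 0 -1")

```text
clock: 5.95
tcp_pos: [505.0, 330.7, 122.2]
eef_rot: [0.285, -0.303, 0.643, -0.643]
ft_force: [0.5, -0.8, -2.0]
width: 0.331
```

```bash
python3 - <<'E'
from h import *
snap('wrist','w4')
plan([512,339,70],-0.714); rows([512,339,60],-0.714,3,-1)
E
```

```text
p [505.8 328.8 122.4] d cm [-1.3   5.21 -0.15] rv [ 0.01  -0.002  0.023] rows min 0.86
rv [ 0.01 -0.    0.02] |D|/n 21.162420947762005
-0.44 2.07 -0.05 0.003 -0.001 0.008 -1; -0.42 2.07 -0.05 0.003 -0.001 0.008 -1; -0.41 2.08 -0.06 0.003 -0.001 0.008 -1
```

View pics/w4.png

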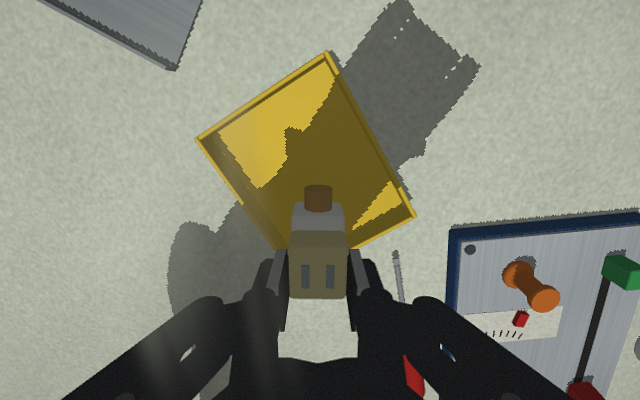

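```bash
python3 - <<'E'
from h import *
P=ray('w4',[(327,51),(197,138),(414,215)],35); print(P.round(1), (P[1]+P[2])/2, np.linalg.norm(P[0]-P[1]),np.linalg.norm(P[0]-P[2]))
E
```

```text
[[585.4 413.9  35. ]
 [460.9 435.3  35. ]
 [557.9 260.5  35. ]] [509.40188265 347.90441392  35.        ] 126.32356745379165 155.93313033606623
```

apply_moves(motion="-0.6 2.0 -0.05 0.003 0 0.008 -1; -0.5 2.0 -0.05 0.003 0 0.008 -1; -0.5 2.0 -0.05 0.003 0 0.008 -1; 0 1.5 0 0 0 0 -1; 0 0 0 0 0 0 -1")

```text
clock: 6.62
tcp_pos: [515.9, 333.3, 42.0]
eef_rot: [-0.289, 0.292, -0.643, 0.646]
ft_force: [-0.4, -0.3, -0.8]
width: 0.335
```

```bash
python3 - <<'E'
from h import *
plan([511,342,20],-0.714)
E
```

```text
p [515.9 333.3  42. ] d cm [-0.33  2.2  -0.95] rv [-0.002 -0.01   0.005] rows min 0.39
```

apply_moves(motion="-0.3 0.9 -0.9 0 -0.01 0 -1; 0 0.8 0 0 0 0 -1; 0 0 0 0 0 0 -1; 0 0 0 0 0 0 -1")

```text
clock: 7.12
tcp_pos: [511.7, 341.9, 25.2]
eef_rot: [-0.293, 0.295, -0.642, 0.645]
ft_force: [-0.1, -0.8, -2.2]
width: 0.337
```

```bash
python3 - <<'E'
from h import *
plan([511,342,18],-0.714)
E
```

```text
p [511.7 341.9  25.2] d cm [ 0.04  0.72 -0.06] rv [-0.002  0.     0.003] rows min 0.12
```

apply_moves(motion="0 0.5 0 0 0 0 -1; 0 0.2 0 0 0 0 -1; 0 0 0 0 0 0 -1; 0 0 0 0 0 0 -1")

```text
clock: 7.62
tcp_pos: [512.1, 341.9, 18.3]
eef_rot: [-0.293, 0.294, -0.642, 0.644]
ft_force: [0.2, 0.6, -1.7]
width: 0.333
```

apply_moves(motion="0 0.2 0 0 0 0 -1; 0 0 0 0 0 0 -1; 0 0 0 0 0 0 -1")

```text
clock: 8.0
tcp_pos: [512.4, 341.9, 17.6]
eef_rot: [-0.294, 0.294, -0.642, 0.644]
ft_force: [0.5, 0.1, -1.3]
width: 0.335
```

apply_moves(motion="0 0.1 0 0 0 0 -1; 0 0 0 0 0 0 -0.2; 0 0 0 0 0 0 0; 0 0 0 0 0 0 0.2; 0 0 0 0 0 0 0.2; 0 -2 0 0 0 0 0.2; 0 -4 0 0 0 0 0.2; 0 -5 0 0 0 0 0.2; 0 0 0 0 0 0 0.2")

```text
clock: 9.12
tcp_pos: [512.4, 341.8, 129.3]
eef_rot: [-0.293, 0.294, -0.642, 0.645]
ft_force: [-0.1, -1.2, -0.1]
width: 0.603
```

```bash
python3 - <<'E'
from h import *
snap('wrist','w5'); print(st()['qpos'].round(2))
E
```

```text
[-1.03  0.64  0.61  1.71 -0.43  0.93 -0.96]
```

View pics/w5.png

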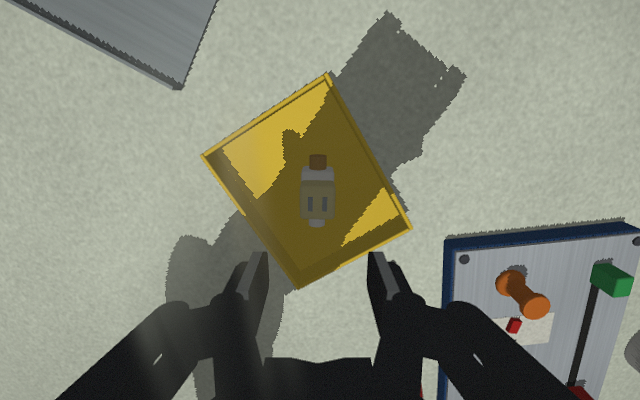

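The valve stands upright near the tray centre at (317,190). Next is the selector.

```bash
cat >> m1.py <<'E'
print('bottle cap loc',loc([(484,183)],188))
sel=W(54.8,-58); print('sel world',sel, 'dir',W(0,1)-v[:2])
E
python3 m1.py | tail -2; python3 - <<'E'
from h import *
rows([577,-58.7,170],-0.615,8,0.2)
E
```

```text
bottle cap loc [[179.9, -26.6]]
sel world [577.26397696 -58.5926948 ] dir [0.57657589 0.8170436 ]
rv [-0.   -0.1   0.01] |D|/n 50.99199336782626
3.24 -0.51 3.9 0 -0.012 0.001 0.2; 3.29 -0.51 3.86 0 -0.012 0.001 0.2; 3.34 -0.52 3.82 0 -0.012 0.001 0.2; 3.38 -0.52 3.78 0 -0.012 0.001 0.2; 3.43 -0.52 3.74 0 -0.012 0.001 0.2; 3.48 -0.53 3.69 0 -0.012 0.001 0.2; 3.52 -0.53 3.65 0 -0.012 0.001 0.2; 3.57 -0.53 3.61 0 -0.012 0.001 0.2
```

apply_moves(motion="3.2 -0.5 3.9 0 -0.012 0 0.2; 3.3 -0.5 3.9 0 -0.012 0 0.2; 3.3 -0.5 3.8 0 -0.012 0 0.2; 3.4 -0.5 3.8 0 -0.012 0 0.2; 3.4 -0.5 3.7 0 -0.012 0 0.2; 3.5 -0.5 3.7 0 -0.012 0 0.2; 3.5 -0.5 3.7 0 -0.012 0 0.2; 3.5 -0.5 3.6 0 -0.012 0 0.2; 0 0 0 0 0 0 0.2")

```text
clock: 10.3
tcp_pos: [575.3, -67.8, 158.5]
eef_rot: [-0.32, 0.334, -0.627, 0.627]
ft_force: [0.1, -0.1, -0.6]
width: 0.597
```

```bash
python3 - <<'E'
from h import *
snap('wrist','w6')
rows([577,-58.7,80],-0.615,3,0.2)
E
```

```text
rv [0.01 0.01 0.02] |D|/n 26.04825541335893
-0.25 2.59 -0.03 0.004 0.003 0.006 0.2; -0.24 2.59 -0.04 0.004 0.003 0.006 0.2; -0.22 2.59 -0.05 0.004 0.003 0.006 0.2
```

View pics/w6.png

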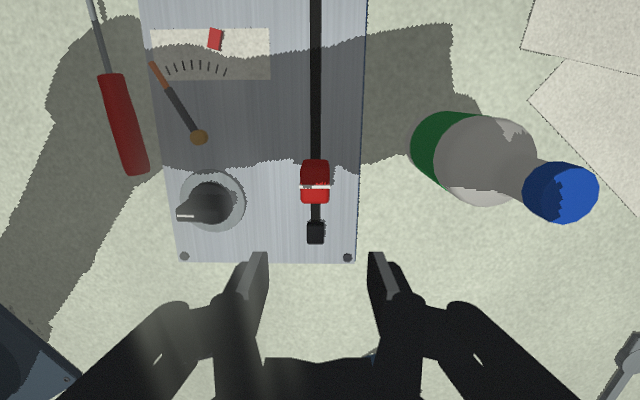

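The selector's white line is at (316,187), the knob at (208,203), the tip at (152,64) and the mark tab at (215,38). I'll check the selector's position.

```bash
python3 - <<'E'
from h import *
print(ray('w6',[(301.5,187),(330,187)],71).mean(0))
plan([577,-58.7,48],-0.615)
E
```

```text
[577.69364021 -59.82553539  71.        ]
p [575.  -64.8 157.9] d cm [-0.81 10.98 -0.06] rv [0.012 0.008 0.018] rows min 1.76
```

apply_moves(motion="-0.2 3 0 0.004 0 0.006 0.2; -0.2 3 0 0.004 0 0.006 0.2; -0.2 2 0 0.004 0 0.006 0.2; 0 0 0 0 0 0 0.2")

```text
clock: 10.85
tcp_pos: [575.1, -53.1, 71.8]
eef_rot: [0.329, -0.331, 0.628, -0.623]
ft_force: [-0.4, -1.0, 0.7]
width: 0.601
```

```bash
python3 - <<'E'
from h import *
plan([577,-58.7,48],-0.615)
E
```

```text
p [575.1 -53.1  71.8] d cm [0.35 2.37 0.48] rv [ 0.006  0.014 -0.   ] rows min 0.39
```

apply_moves(motion="0.4 0.6 0.5 0.005 0.014 0 0.2; 0 1.8 0 0 0 0 0.2; 0 0 0 0 0 0 0.2")

```text
clock: 11.22
tcp_pos: [577.5, -58.2, 46.9]
eef_rot: [0.326, -0.325, 0.628, -0.627]
ft_force: [0.5, -0.3, 0.0]
width: 0.6
```

```bash
python3 - <<'E'
from h import *
plan([577.3,-59,47],-0.615)
E
```

```text
p [577.5 -58.2  46.9] d cm [ 0.08 -0.01  0.03] rv [ 0.001  0.001 -0.001] rows min 0.01
```

apply_moves(motion="0 0 0 0 0 0 -1; 0 0 0 0 0 0 -1; 0 0 0 0 0 0 -1; 0 0 0 0 0 0 -1; -2 0 0 0 0 0 -1; -3 0 0 0 0 0 -1; -3 0 0 0 0 0 -1; -3 0 0 0 0 0 -1; 0 0 0 0 0 0 -1")

```text
clock: 12.35
tcp_pos: [646.8, 41.0, 48.4]
eef_rot: [0.328, -0.325, 0.628, -0.627]
ft_force: [-0.0, 0.6, 0.2]
width: -0.002
```

```bash
python3 - <<'E'
from h import *
plan([577.3+148*.5766,-59+148*.817,47],-0.615)
E
```

```text
p [646.8  41.   48.4] d cm [-2.62  0.15  0.1 ] rv [-0.001  0.004 -0.005] rows min 0.42
```

The gripper has shut completely, so the grip isn't between the pads. I'll take a look.

```bash
python3 - <<'E'
from h import *
snap('wrist','w7'); snap('side','s7')
im=cv2.imread('pics/s7.png'); cv2.imwrite('pics/s7z.png',cv2.resize(im[130:270,230:430],None,fx=4,fy=4,interpolation=cv2.INTER_CUBIC))
E
```

```text
(no output)
```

View pics/w7.png

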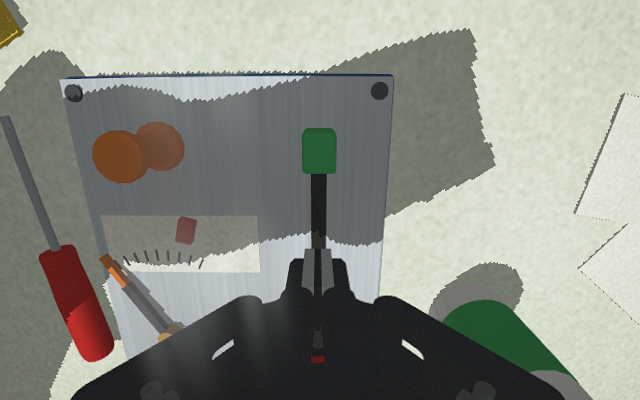

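View pics/s7z.png

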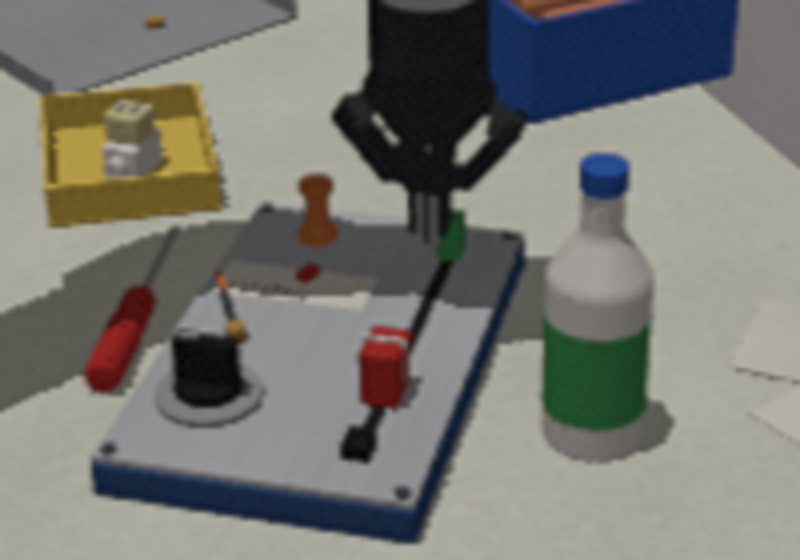

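The pads slipped off. The selector is still near its start, the bystanders are untouched and the valve is upright in the tray. I'll push the grip from behind with the fingers shut.

apply_moves(motion="0 -3 0 0 0 0 -1; 0 -4 0 0 0 0 -1; 4 -2 0 0 0 0 -1; 5 0 0 0 0 0 -1; 5 0 0 0 0 0 -1; 3 0 0 0 0 0 -1; 0 0 0 0 0 0 -1")

```text
clock: 13.32
tcp_pos: [540.2, -110.8, 141.9]
eef_rot: [-0.323, 0.322, -0.629, 0.63]
ft_force: [1.4, 0.4, 0.4]
width: -0.001
```

```bash
python3 - <<'E'
from h import *
snap('wrist','w8')
plan([550.8,-96.6,130],-0.615)
E
```

```text
p [ 541.1 -109.6  141.8] d cm [-1.63  1.18  0.03] rv [-0.002 -0.007 -0.001] rows min 0.32
```

View pics/w8.png

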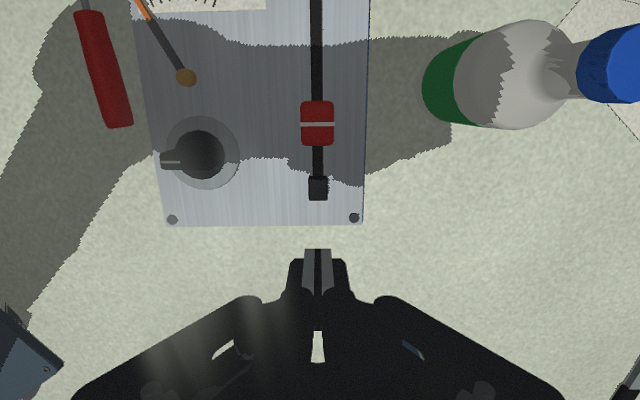

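```bash
python3 - <<'E'
from h import *
p=ray('w8',[(301.5,125),(334,125)],71).mean(0); print(p)
v=np.array([565.931,20.392]);u=np.array([.5766,.817]);x=np.array([.817,-.5766]); d=p[:2]-v; print('loc',d@x,d@u)
plan([550.8,-96.6,51],-0.615)
E
```

```text
[577.36774264 -59.43327201  71.        ]
loc 55.37107057607338 -58.62282142399163
p [ 541.1 -109.6  141.8] d cm [-1.62  9.08  0.02] rv [-0.002 -0.007 -0.001] rows min 1.48
```

apply_moves(motion="-1.5 1 0 0 -0.007 0 -1; 0 3 0 0 0 0 -1; 0 3 0 0 0 0 -1; 0 0 0 0 0 0 -1")

```text
clock: 13.88
tcp_pos: [554.1, -89.7, 67.7]
eef_rot: [0.329, -0.326, 0.627, -0.626]
ft_force: [0.9, 0.2, 0.2]
width: -0.002
```

```bash
python3 - <<'E'
from h import *
plan([550.8,-96.6,52],-0.615)
E
```

```text
p [554.1 -89.7  67.7] d cm [0.76 1.57 0.12] rv [-0.001  0.008 -0.004] rows min 0.28
```

apply_moves(motion="0.7 0 0.1 0 0.008 0 -1; 0 1.6 0 0 0 0 -1; 0 0 0 0 0 0 -1; -0.5 0 0 0 0 0 -1; -1.5 0 0 0 0 0 -1; -2 0 0 0 0 0 -1; -2 0 0 0 0 0 -1; -2 0 0 0 0 0 -1; 0 0 0 0 0 0 -1")

```text
clock: 15.0
tcp_pos: [603.9, -22.4, 53.5]
eef_rot: [-0.33, 0.324, -0.627, 0.627]
ft_force: [0.0, -0.6, 0.1]
width: -0.002
```

```bash
cat >> h.py <<'E'
V=np.array([565.931,20.392]);U=np.array([.5766,.817]);X_=np.array([.817,-.5766])
def loc(p): d=np.array(p)[:2]-V; return np.array([d@X_,d@U]).round(1)
def wor(x,y): return V+x*X_+y*U
E
python3 - <<'E'
from h import *
snap('wrist','w9'); p,R=pose(); print(loc(p),p, st()['ft_force'])
plan([*wor(55,-20),52],-0.615)
E
```

```text
[ 55.9 -14.6] [603.1810057  -23.73050119  53.52722667] [-0.27151961  0.94567739 -0.01894972]
p [603.2 -23.7  53.5] d cm [ 0.54  0.15 -0.09] rv [-0.004  0.003 -0.007] rows min 0.09
```

View pics/w9.png

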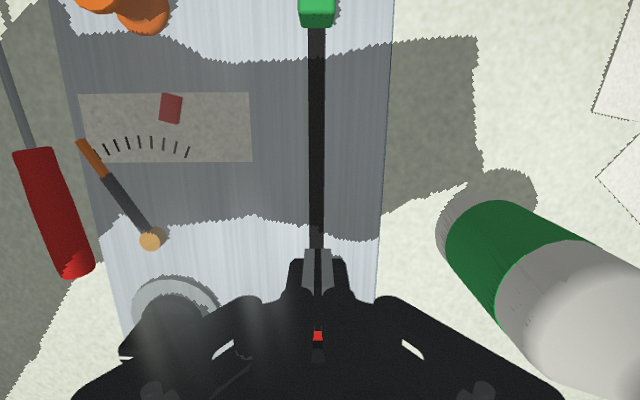

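```bash
python3 - <<'E'
from h import *
for z in (40,55,71): print(z,loc(ray('w9',[(317.5,336)],z)[0]))
snap('side','s9')
im=cv2.imread('pics/s9.png'); cv2.imwrite('pics/s9z.png',cv2.resize(im[130:270,230:430],None,fx=4,fy=4,interpolation=cv2.INTER_CUBIC))
E
```

```text
40 [ 55.8 -98. ]
55 [ 55.7 -84.6]
71 [ 55.6 -70.4]
```

View pics/s9z.png

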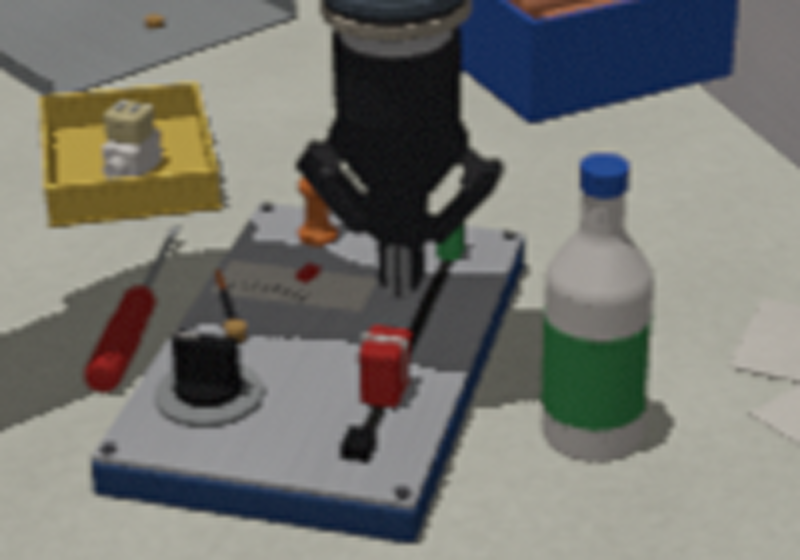

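```bash
python3 - <<'E'
from h import *
def z(X): p=proj('s9',X); return ((p-[230,130])*4).round().tolist()
print('sel top',z([*wor(55,-58.6),71]),'foot',z([*wor(55,-58.6),31]))
p,R=pose(); print('tcp',z(p), 'knob top',z([*wor(-50,-85),74]),'green',z([*wor(55,118),60]))
print('sel top predicted from (385,340)', [ (z0,loc(ray('s9',[(230+385/4,130+340/4)],z0)[0])) for z0 in (71,)])
print(st()['clock'])
E
```

```text
sel top [[383.0, 338.0]] foot [[385.0, 393.0]]
tcp [[403.0, 325.0]] knob top [[204.0, 335.0]] green [[451.0, 214.0]]
sel top predicted from (385,340) [(71, array([ 56.5, -60.2]))]
15.1
```

The side view puts the visible fingertips well above the reported TCP. I'll check that against the wrist camera.

```bash
python3 - <<'E'
from h import *
p,R=pose()
for a in (10,0,-10,-19,-22,-30): 
  q=p+R@np.array([0,a,0.]); q2=p+R@np.array([-11,a,0.]);print(a,proj('w9',q).round(),proj('w9',q2).round(),((proj('s9',q)-[230,130])*4).round(),((proj('s9',q2)-[230,130])*4).round())
im=cv2.imread('pics/s9.png'); cv2.imwrite('pics/s9y.png',cv2.resize(im[170:230,295:375],None,fx=10,fy=10,interpolation=cv2.INTER_CUBIC))
im=cv2.imread('pics/w9.png'); cv2.imwrite('pics/w9y.png',cv2.resize(im[230:350,240:400],None,fx=5,fy=5,interpolation=cv2.INTER_CUBIC))
E
```

```text
10 [[318. 237.]] [[318. 221.]] [[404. 339.]] [[408. 329.]]
0 [[318. 244.]] [[319. 227.]] [[403. 325.]] [[408. 316.]]
-10 [[319. 251.]] [[319. 234.]] [[403. 312.]] [[408. 303.]]
-19 [[319. 259.]] [[319. 241.]] [[403. 300.]] [[407. 291.]]
-22 [[319. 262.]] [[319. 243.]] [[403. 296.]] [[407. 286.]]
-30 [[319. 269.]] [[319. 250.]] [[402. 285.]] [[407. 276.]]
```

View pics/s9y.png

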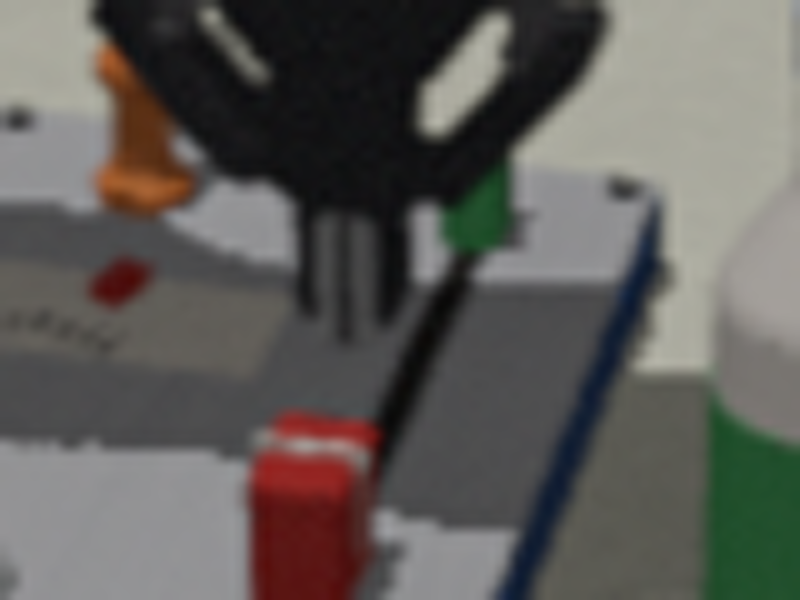

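View pics/w9y.png

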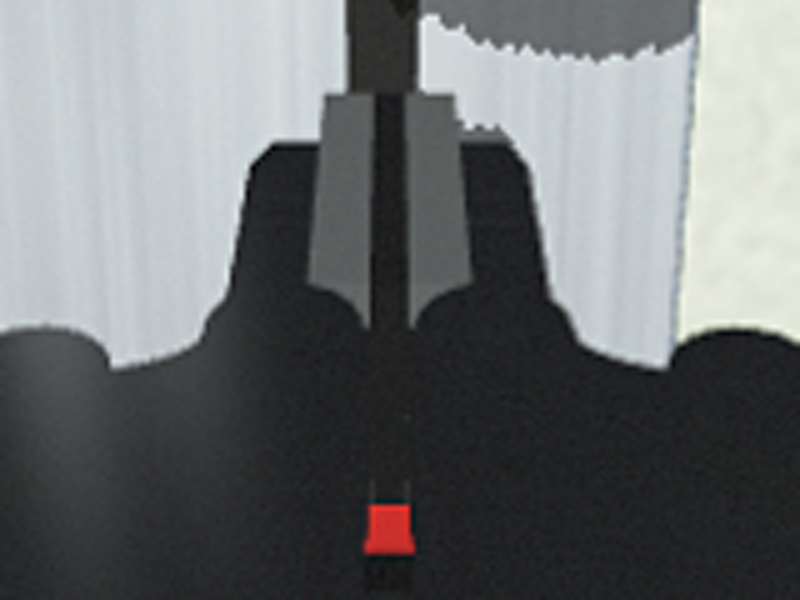

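Both cameras agree: the finger ends are about 20–28 mm behind the reported TCP, so the fingers passed over the grip. I'll go about 25 mm lower, carefully.

apply_moves(motion="0 -3 0 0 0 0 -1; 3 0 0 0 0 0 -1; 3 0 0 0 0 0 -1; 3 0 0 0 0 0 -1; 0 0 0 0 0 0 -1")

```text
clock: 15.72
tcp_pos: [545.7, -105.9, 84.4]
eef_rot: [-0.325, 0.322, -0.628, 0.63]
ft_force: [0.0, 0.1, -1.2]
width: 0.002
```

```bash
python3 - <<'E'
from h import *
plan([*wor(55,-103),32],-0.615)
E
```

```text
p [ 545.7 -105.9   84.4] d cm [-1.17  5.24 -0.16] rv [-0.004 -0.005 -0.003] rows min 0.86
```

apply_moves(motion="-1.2 0 -0.2 0 -0.005 0 -1; 0 0 0 0 0 0 -1; 0 2.5 0 0 0 0 -1; 0 1.5 0 0 0 0 -1; 0 0 0 0 0 0 -1")

```text
clock: 16.35
tcp_pos: [553.4, -91.6, 43.3]
eef_rot: [-0.328, 0.324, -0.627, 0.628]
ft_force: [0.1, 0.9, -0.1]
width: -0.001
```

```bash
python3 - <<'E'
from h import *
p,R=pose(); print(loc(p)); plan([*wor(55,-103),32],-0.615)
snap('side','s10')
im=cv2.imread('pics/s10.png'); cv2.imwrite('pics/s10y.png',cv2.resize(im[180:260,275:375],None,fx=8,fy=8,interpolation=cv2.INTER_CUBIC))
for a in (0,-20,-25,-30):print(a,((proj('s10',p+R@np.array([0,a,0.]))-[275,180])*8).round())
E
```

```text
[ 54.3 -98.7]
p [553.4 -91.6  43.3] d cm [0.44 1.13 0.06] rv [-0.005  0.003 -0.004] rows min 0.19
0 [[371. 427.]]
-20 [[369. 371.]]
-25 [[368. 357.]]
-30 [[368. 343.]]
```

View pics/s10y.png

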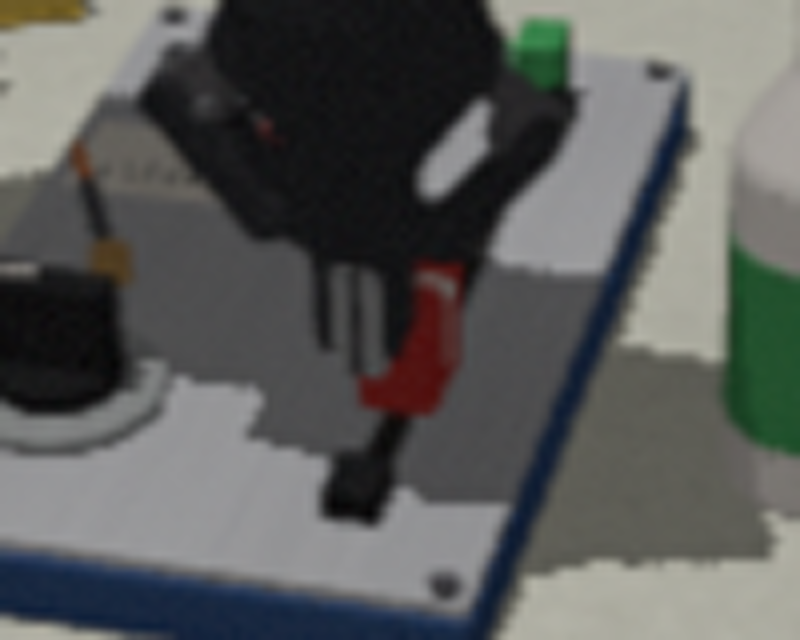

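apply_moves(motion="0.3 0.8 0 0 0 0 -1; 0 0.6 0 0 0 0 -1; 0 0 0 0 0 0 -1; -1 0 0 0 0 0 -1; -1.5 0 0 0 0 0 -1; -1.5 0 0 0 0 0 -1; 0 0 0 0 0 0 -1")

```text
clock: 17.27
tcp_pos: [577.7, -59.4, 30.5]
eef_rot: [-0.329, 0.324, -0.626, 0.629]
ft_force: [-0.9, -0.3, -0.1]
width: 0.004
```

```bash
python3 - <<'E'
from h import *
p,R=pose(); print(loc(p)); print(st()['ft_force']);plan([*wor(55,-60),30],-0.615)
snap('wrist','w11')
E
```

```text
[ 55.6 -58.4]
[-0.9424663  -0.29774957 -0.11768589]
p [577.7 -59.4  30.5] d cm [ 0.16  0.05 -0.06] rv [-0.007  0.004 -0.005] rows min 0.05
```

View pics/w11.png

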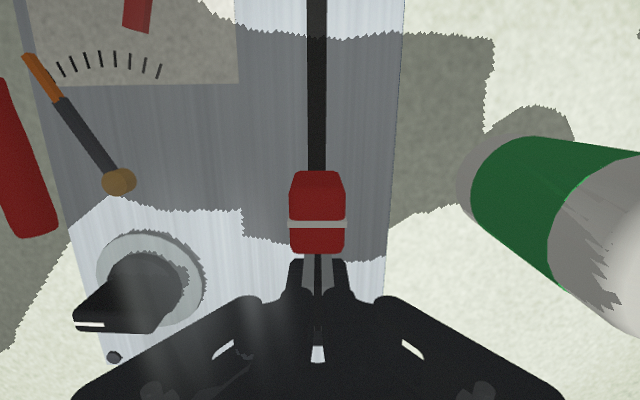

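The grip is now in front of the fingers (white line at (317,224)), so the push is working. I'll carry on.

apply_moves(motion="-2 0 0 0 0 0 -1; -2 0 0 0 0 0 -1; -2 0 0 0 0 0 -1; -2 0 0 0 0 0 -1; -2 0 0 0 0 0 -1; 0 0 0 0 0 0 -1")

```text
clock: 18.08
tcp_pos: [637.5, 26.4, 30.6]
eef_rot: [-0.328, 0.324, -0.626, 0.629]
ft_force: [-0.2, 0.2, -0.7]
width: -0.001
```

```bash
python3 - <<'E'
from h import *
p,R=pose(); print(loc(p)); plan([*wor(55,62),30],-0.615)
E
```

```text
[55.  46.2]
p [637.5  26.4  30.6] d cm [-1.58  0.07  0.  ] rv [-0.007  0.003 -0.003] rows min 0.25
```

apply_moves(motion="-0.8 0 0 0 0 0 -1; -0.6 0 0 0 0 0 -1; -0.5 0 0 0 0 0 -1; -0.5 0 0 0 0 0 -1; -0.4 0 0 0 0 0 -1")

```text
clock: 18.7
tcp_pos: [647.5, 40.4, 30.9]
eef_rot: [-0.321, 0.326, -0.626, 0.631]
ft_force: [-9.7, -8.5, 7.0]
width: -0.004
```

```bash
python3 - <<'E'
from h import *
p,R=pose(); print(loc(p),st()['ft_force'])
snap('wrist','w12')
E
```

```text
[55.1 63.4] [-9.73738904 -8.54647172  7.00712921]
```

View pics/w12.png

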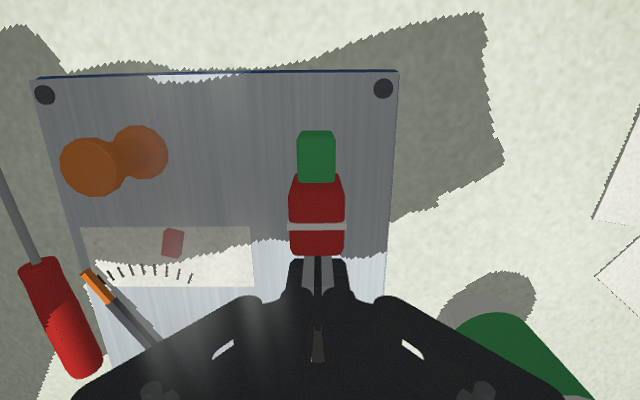

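The grip is tight against the green stop, with about 13 N of push force. I'll back off and go to the knob.

apply_moves(motion="-0.3 0 0 0 0 0 -1; 0 0 0 0 0 0 -1; 1.5 0 0 0 0 0 -1; 1 -2 0 0 0 0 -1; 0 -5 0 0 0 0 -1; 0 -5 0 0 0 0 0; 0 -2 0 0 0 0 0; 0 0 0 0 0 0 0")

```text
clock: 19.75
tcp_pos: [632.6, 17.8, 181.7]
eef_rot: [-0.319, 0.324, -0.627, 0.632]
ft_force: [1.6, 0.7, -1.2]
width: 0.503
```

```bash
python3 - <<'E'
from h import *
p,R=pose(); print(loc(p),st()['qpos'].round(2), wor(-50,-85))
snap('wrist','w13')
rows([*wor(-50,-85),170],0.956,10,0)
E
```

```text
[56.  36.3] [-0.47  0.61  0.62  1.6  -0.38  1.06 -0.38] [476.07  -20.223]
rv [ 0.01 -1.58  0.01] |D|/n 16.103158722345647
1.22 0.12 -1.04 0.001 -0.158 0.001 0; 1.04 0.12 -1.22 0.001 -0.158 0.001 0; 0.84 0.11 -1.37 0.001 -0.158 0.001 0; 0.61 0.11 -1.49 0.001 -0.158 0.001 0; 0.37 0.11 -1.56 0.001 -0.158 0.001 0; 0.12 0.11 -1.6 0.001 -0.158 0.001 0; -0.14 0.11 -1.6 0.001 -0.158 0.001 0; -0.39 0.11 -1.56 0.001 -0.158 0.001 0; -0.63 0.11 -1.48 0.001 -0.158 0.001 0; -0.85 0.11 -1.36 0.001 -0.158 0.001 0
```

View pics/w13.png

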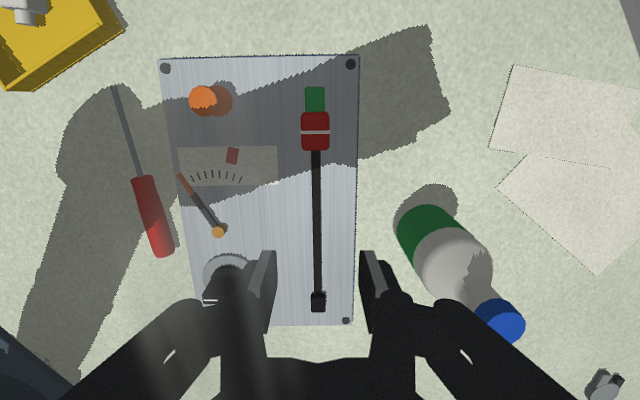

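```bash
python3 - <<'E'
from h import *
print(loc(ray('w13',[(315.5,131.5)],71)[0]), 'line knob', [loc(q) for q in ray('w13',[(202,300.5),(217,300.5)],74)])
im=cv2.imread('pics/w13.png'); cv2.imwrite('pics/w13y.png',cv2.resize(im[75:165,260:370],None,fx=7,fy=6,interpolation=cv2.INTER_CUBIC))
E
```

```text
[55.  90.3] line knob [array([-71.2, -87. ]), array([-54.8, -87.1])]
```

apply_moves(motion="1.2 0.1 -1 0 -0.158 0 0; 1 0.1 -1.2 0 -0.158 0 0; 0.8 0.1 -1.4 0 -0.158 0 0; 0.6 0.1 -1.5 0 -0.158 0 0; 0.4 0.1 -1.6 0 -0.158 0 0; 0.1 0.1 -1.6 0 -0.158 0 0; -0.1 0.1 -1.6 0 -0.158 0 0; -0.4 0.1 -1.6 0 -0.158 0 0; -0.6 0.1 -1.5 0 -0.158 0 0; -0.8 0.1 -1.4 0 -0.158 0 0; 0 0 0 0 0 0 0")

```text
clock: 21.18
tcp_pos: [462.9, -26.2, 163.3]
eef_rot: [-0.673, 0.684, -0.204, 0.192]
ft_force: [0.4, -0.1, 0.4]
width: 0.5
```

```bash
python3 - <<'E'
from h import *
p,R=pose(); print(loc(p),st()['qpos'].round(2))
snap('wrist','w14')
rows([*wor(-50,-85),110],0.956,2,0)
E
```

```text
[-57.3 -97.5] [-0.19  0.33  0.19  2.02 -0.07  0.82  1.04]
rv [ 0.02  0.05 -0.01] |D|/n 27.553757985266184
0.4 2.66 0.62 0.01 0.023 -0.005 0; 0.37 2.66 0.6 0.01 0.023 -0.005 0
```

View pics/w14.png

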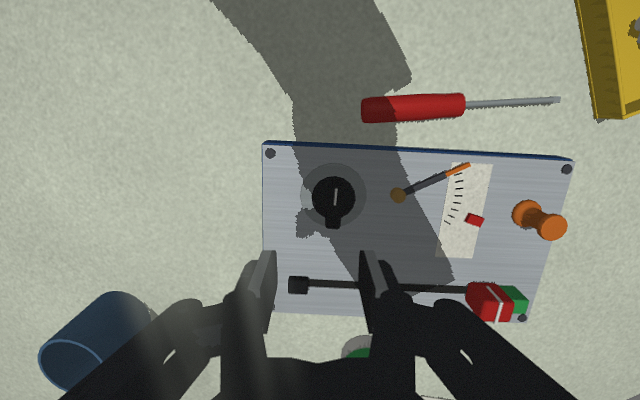

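View pics/w13y.png

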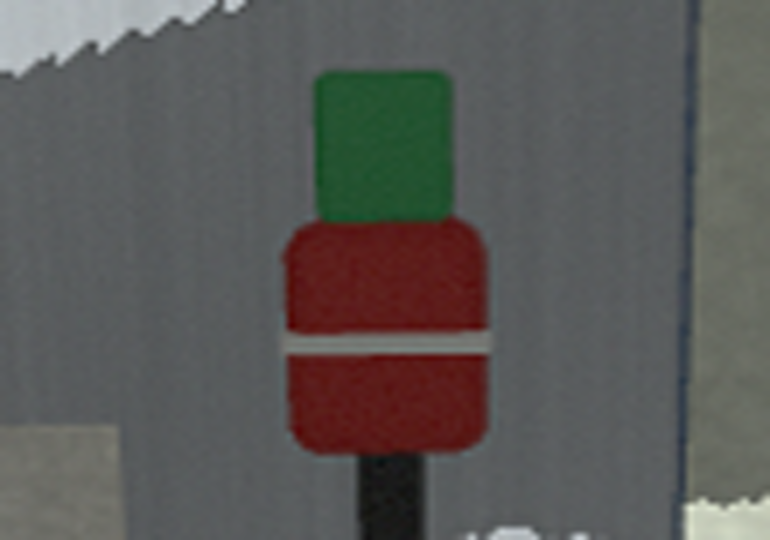

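The selector is home: its centre measures y = 90.3 against the expected 90. The knob is at (333,200) in this view. I'll zoom in on it.

```bash
python3 - <<'E'
from h import *
im=cv2.imread('pics/w14.png'); cv2.imwrite('pics/w14y.png',cv2.resize(np.clip(im[150:250,290:500]*1.6,0,255).astype('uint8'),None,fx=3.8,fy=3.8,interpolation=cv2.INTER_CUBIC))
cv2.imwrite('pics/w14k.png',cv2.resize(np.clip(im[160:240,290:380]*2.5,0,255).astype('uint8'),None,fx=7,fy=7,interpolation=cv2.INTER_CUBIC))
E
```

```text
(no output)
```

View pics/w14k.png

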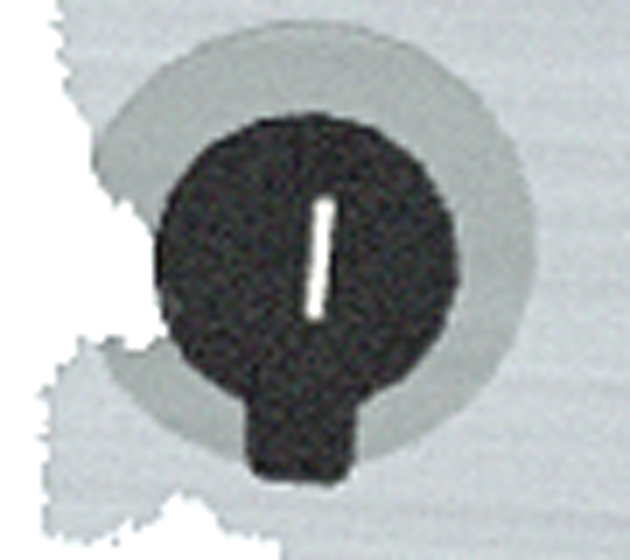

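View pics/w14y.png

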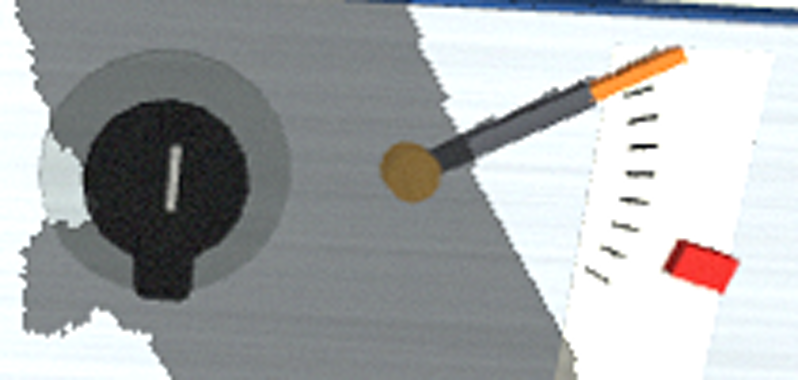

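```bash
python3 - <<'E'
from h import *
K=lambda x,y:((x+.5)/7-.5+290,(y+.5)/7-.5+160); Y=lambda x,y:((x+.5)/3.8-.5+290,(y+.5)/3.8-.5+150)
P=ray('w14',[K(325,197),K(314,320),K(302,483)],74); print([loc(q) for q in P])
print('pivot',loc(ray('w14',[Y(411,171)],40)[0]),'tip',loc(ray('w14',[Y(685,54)],39)[0]))
T=ray('w14',[Y(739,266),Y(726,293),Y(676,240),Y(664,268)],37); print('tab',[loc(q) for q in T])
L=[loc(q)-np.array([-55,-20]) for q in T]; print('r,ang',[(np.hypot(*l).round(1),np.arctan2(l[0],l[1]).round(3)) for l in L])
l=loc(ray('w14',[Y(685,54)],39)[0])-np.array([-55,-20]); print(np.hypot(*l),np.arctan2(l[0],l[1]))
print(pose()[0])
E
```

```text
[array([-68.8, -84.5]), array([-52.5, -84.9]), array([-29.9, -85. ])]
pivot [-56.1 -20.5] tip [-90.7  46.4]
tab [array([-33.2,  73.8]), array([-25.1,  71.9]), array([-39.7,  54.9]), array([-31.5,  53.2])]
r,ang [(np.float64(96.3), np.float64(0.228)), (np.float64(96.6), np.float64(0.315)), (np.float64(76.4), np.float64(0.202)), (np.float64(76.9), np.float64(0.311))]
75.38865962464116 -0.49331249468750804
[463.77593951 -25.88115108 163.41984387]
```

apply_moves(motion="0.4 2.5 0.6 0.01 0.025 -0.005 0; 0.4 2.5 0.6 0.01 0.025 -0.005 0; 0 2 0 0 0 0 0; 0 0 0 0 0 0 0")

```text
clock: 21.72
tcp_pos: [480.1, -19.2, 90.7]
eef_rot: [0.672, -0.671, 0.22, -0.221]
ft_force: [-0.3, -0.5, -0.0]
width: 0.5
```

```bash
python3 - <<'E'
from h import *
p,R=pose(); print(loc(p))
plan([*wor(-50,-85),30],0.943)
E
```

```text
[-47.3 -81.8]
p [480.1 -19.2  90.7] d cm [-0.28  6.07 -0.34] rv [-0.002 -0.006  0.001] rows min 0.97
```

apply_moves(motion="-0.3 1 -0.4 0 -0.006 0 0; 0 2 0 0 0 0 0; 0 0 0 0 0 0 0")

```text
clock: 22.1
tcp_pos: [476.4, -20.5, 60.7]
eef_rot: [0.673, -0.672, 0.218, -0.221]
ft_force: [-0.2, -0.2, -0.1]
width: 0.5
```

```bash
python3 - <<'E'
from h import *
p,R=pose(); print(loc(p))
plan([*wor(-50,-85),30],0.943)
snap('wrist','w15'); snap('side','s15')
im=cv2.imread('pics/s15.png'); cv2.imwrite('pics/s15y.png',cv2.resize(im[170:270,230:350],None,fx=6,fy=6,interpolation=cv2.INTER_CUBIC))
E
```

```text
[-49.6 -85. ]
p [476.4 -20.5  60.7] d cm [-0.05  3.07 -0.01] rv [-0.003 -0.002  0.003] rows min 0.49
```

View pics/w15.png

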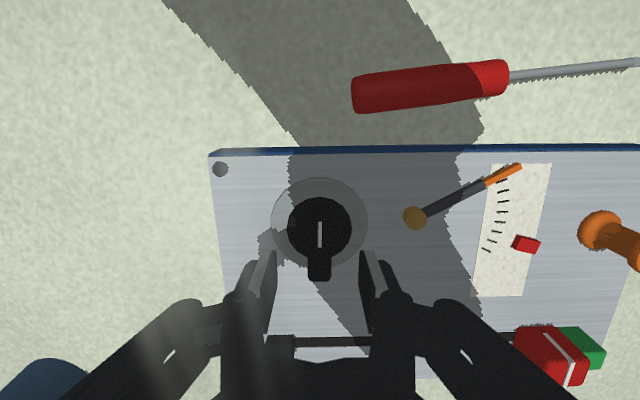

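View pics/s15y.png

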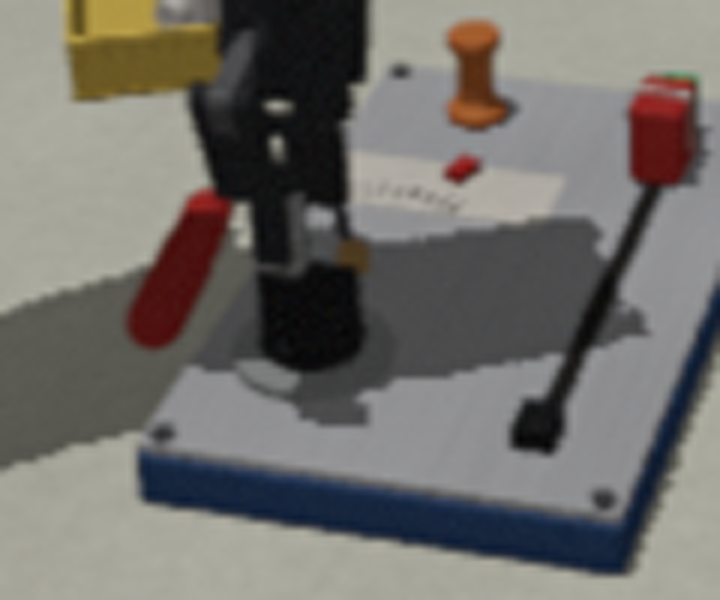

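The bar is centred between the pads at (320,240). I'll lower in small steps and watch the force.

apply_moves(motion="0 1.5 0 0 0 0 0; 0 1 0 0 0 0 0; 0 0.5 0 0 0 0 0; 0 0 0 0 0 0 0")

```text
clock: 22.7
tcp_pos: [479.3, -20.6, 33.4]
eef_rot: [0.674, -0.671, 0.216, -0.223]
ft_force: [-0.1, -0.8, 0.2]
width: 0.504
```

```bash
python3 - <<'E'
from h import *
p,R=pose(); print(loc(p),st()['ft_force'].round(1))
plan([*wor(-50,-85),30],0.943)
E
```

```text
[-47.1 -83.5] [-0.1 -0.8  0.2]
p [479.3 -20.6  33.4] d cm [-0.29  0.34 -0.16] rv [-0.007 -0.003  0.008] rows min 0.08
```

apply_moves(motion="-0.3 0.4 -0.15 -0.007 0 0.008 0; 0 0 0 0 0 0 0; 0 0 0 0 0 0 -1; 0 0 0 0 0 0 -1; 0 0 0 0 0 0 -1; 0 0 0 0 0 0 -1; 0 0 0 0 0 0 -1")

```text
clock: 23.58
tcp_pos: [476.7, -19.4, 30.1]
eef_rot: [0.673, -0.672, 0.219, -0.22]
ft_force: [0.2, 1.4, 0.0]
width: 0.153
```

```bash
python3 - <<'E'
from h import *
p,R=pose(); s=st(); print(loc(p),s['ft_force'].round(1),s['width'])
plan([*wor(-50,-85),30],0.943-0.6)
E
```

```text
[-50. -84.] [0.2 1.4 0. ] 0.15297824511365518
p [476.7 -19.4  30.1] d cm [-0.    0.01 -0.1 ] rv [-0.002  0.597  0.   ] rows min 3.19
```

Gripped: the width reads about 13 mm on the 14 mm bar. I'll turn clockwise.

apply_moves(motion="0 0 0 0 0.08 0 -1; 0 0 0 0 0.12 0 -1; 0 0 0 0 0.12 0 -1; 0 0 0 0 0.12 0 -1; 0 0 0 0 0.12 0 -1; 0 0 0 0 0 0 -1")

```text
clock: 24.32
tcp_pos: [476.7, -19.3, 30.1]
eef_rot: [0.583, -0.582, 0.401, -0.401]
ft_force: [-0.2, 0.3, -0.1]
width: 0.149
```

```bash
python3 - <<'E'
from h import *
p,R=pose(); s=st(); print(loc(p),s['ft_force'].round(1),s['torque'].round(2),s['width'],np.arctan2(R[1,2],R[0,2]))
plan([*wor(-50,-85),30],0.943-1.2)
snap('wrist','w16')
E
```

```text
[-50.  -83.9] [-0.2  0.3 -0.1] [-0.07  0.04 -0.07] 0.14862609061159637 0.3654326863863972
p [476.7 -19.3  30.1] d cm [ 0.06  0.01 -0.09] rv [-0.002  0.622 -0.001] rows min 3.33
```

View pics/w16.png

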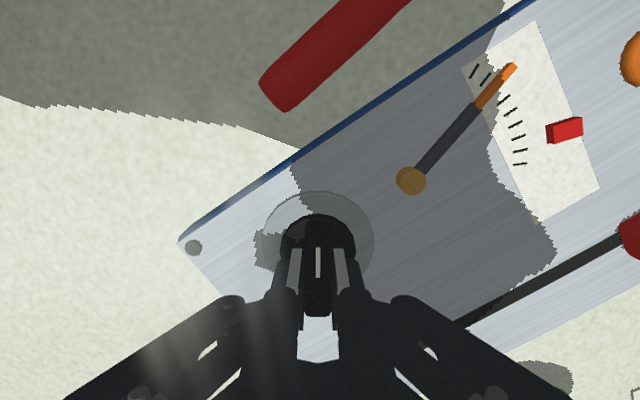

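The blade follows the knob. I'll continue.

apply_moves(motion="0 0 0 0 0.13 0 -1; 0 0 0 0 0.13 0 -1; 0 0 0 0 0.13 0 -1; 0 0 0 0 0.13 0 -1; 0 0 0 0 0.13 0 -1; 0 0 0 0 0.13 0 -1; 0 0 0 0 0.13 0 -1; 0 0 0 0 0.13 0 -1; 0 0 0 0 0.13 0 -1; 0 0 0 0 0.13 0 -1; 0 0 0 0 0.13 0 -1; 0 0 0 0 0 0 -1")

```text
clock: 25.88
tcp_pos: [476.8, -19.2, 30.1]
eef_rot: [0.176, -0.175, 0.686, -0.684]
ft_force: [0.3, 0.1, 2.4]
width: 0.144
```

```bash
python3 - <<'E'
from h import *
p,R=pose(); s=st(); print(loc(p),s['ft_force'].round(1),s['torque'].round(2),s['width'],np.arctan2(R[1,2],R[0,2]),s['qpos'].round(2))
plan([*wor(-50,-84.5),30],-1.59)
snap('wrist','w17')
E
```

```text
[-49.9 -83.7] [0.3 0.1 2.4] [ 0.1   0.04 -0.11] 0.14419719866961053 -1.070281793407887 [-0.51  0.66  0.7   2.16 -0.79  0.59 -0.29]
p [476.8 -19.2  30.1] d cm [0.07 0.01 0.03] rv [ 0.002  0.52  -0.001] rows min 2.78
```

View pics/w17.png

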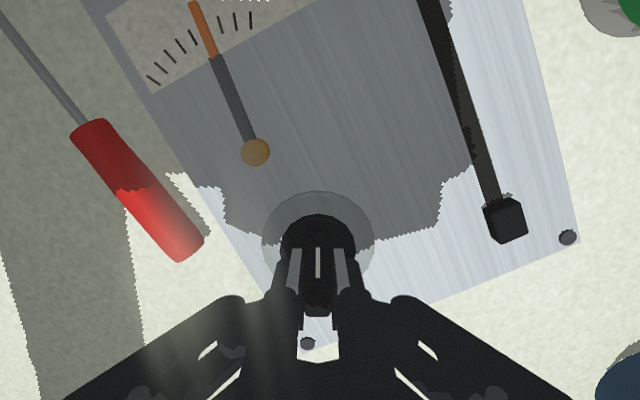

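```bash
python3 - <<'E'
from h import *
a=loc(ray('w17',[(255,152)],40)[0]);b=loc(ray('w17',[(214,57)],39)[0]);c=loc(ray('w17',[(193,2)],39)[0]); print(a,b,c,np.arctan2(*(c-[-55,-20])),np.arctan2(*(c-b)))
E
```

```text
[-54.9 -19.9] [-50.2  29.4] [-46.6  54.3] 0.11257717155440394 0.14358339364646872
```

apply_moves(motion="0 0 0 0 0.13 0 -1; 0 0 0 0 0.13 0 -1; 0 0 0 0 0.13 0 -1; 0 0 0 0 0.11 0 -1; 0 0 0 0 0 0 -1; 0 0 0 0 0 0 -1")

```text
clock: 26.68
tcp_pos: [476.9, -19.2, 30.2]
eef_rot: [0.005, -0.005, 0.709, -0.706]
ft_force: [0.2, 0.7, 1.3]
width: 0.148
```

```bash
python3 - <<'E'
from h import *
p,R=pose(); s=st(); print(loc(p),s['ft_force'].round(1),s['torque'].round(2),s['width'],np.arctan2(R[1,2],R[0,2]))
plan([*wor(-50,-84.5),30],-1.59)
snap('side','s18')
im=cv2.imread('pics/s18.png'); cv2.imwrite('pics/s18y.png',cv2.resize(im[175:235,270:350],None,fx=9,fy=9,interpolation=cv2.INTER_CUBIC))
E
```

```text
[-49.9 -83.7] [0.2 0.7 1.3] [ 0.07 -0.1  -0.07] 0.14766407650277857 -1.5573376386382485
p [476.9 -19.2  30.2] d cm [0.05 0.01 0.06] rv [ 0.004  0.033 -0.   ] rows min 0.18
```

View pics/s18y.png

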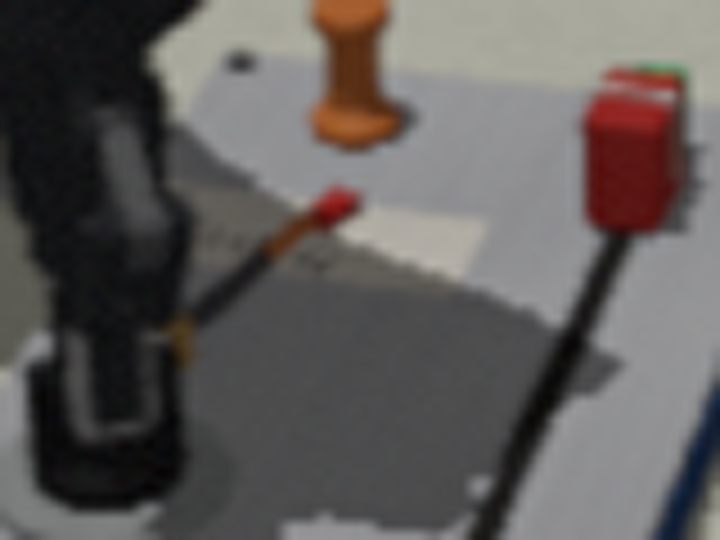

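The blade points at the tab. I'll open and lift clear to check.

apply_moves(motion="0 0 0 0 0.03 0 -1; 0 0 0 0 0 0 -1; 0 0 0 0 0 0 0; 0 0 0 0 0 0 0; 0 0 0 0 0 0 0; 0 -2 0 0 0 0 0; 0 -4 0 0 0 0 0; 0 -5 0 0 0 0 0; 3 -4 0 0 0 0 0; 3 -2 0 0 0 0 0; 0 0 0 0 0 0 0")

```text
clock: 28.1
tcp_pos: [414.6, -19.6, 204.5]
eef_rot: [-0.007, 0.004, 0.709, -0.705]
ft_force: [0.7, 0.8, -0.3]
width: 0.501
```

```bash
python3 - <<'E'
from h import *
p,R=pose(); print(loc(p),p)
snap('wrist','w19')
E
```

```text
[-100.6 -119.9] [414.56257792 -19.59039181 204.52859497]
```

View pics/w19.png

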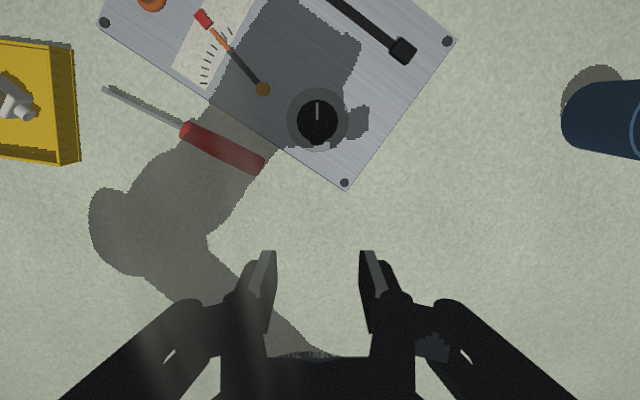

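```bash
python3 - <<'E'
from h import *
im=cv2.imread('pics/w19.png'); cv2.imwrite('pics/w19y.png',cv2.resize(np.clip(im[0:100,180:290]*1.5,0,255).astype('uint8'),None,fx=6,fy=6,interpolation=cv2.INTER_CUBIC))
snap('top','t19');snap('side','s19')
im=cv2.imread('pics/t19.png'); a=cv2.resize(im[140:275,175:395],None,fx=3.6,fy=3.6,interpolation=cv2.INTER_CUBIC); cv2.imwrite('pics/t19z.png',a)
im=cv2.imread('pics/s19.png'); cv2.imwrite('pics/s19z.png',cv2.resize(im[130:270,230:430],None,fx=4,fy=4,interpolation=cv2.INTER_CUBIC))
E
```

```text
(no output)
```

View pics/w19y.png

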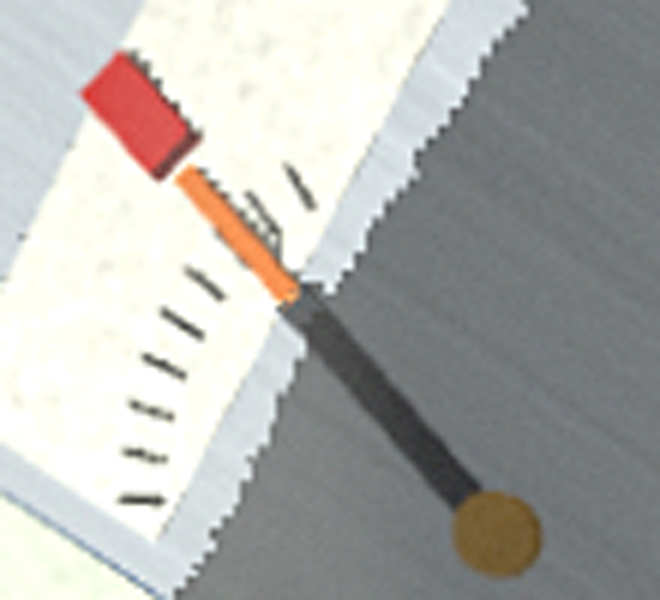

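View pics/t19z.png

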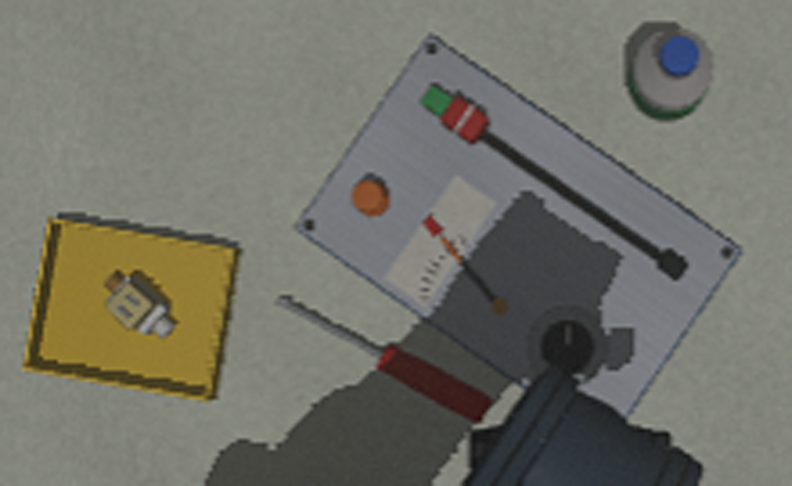

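View pics/s19z.png

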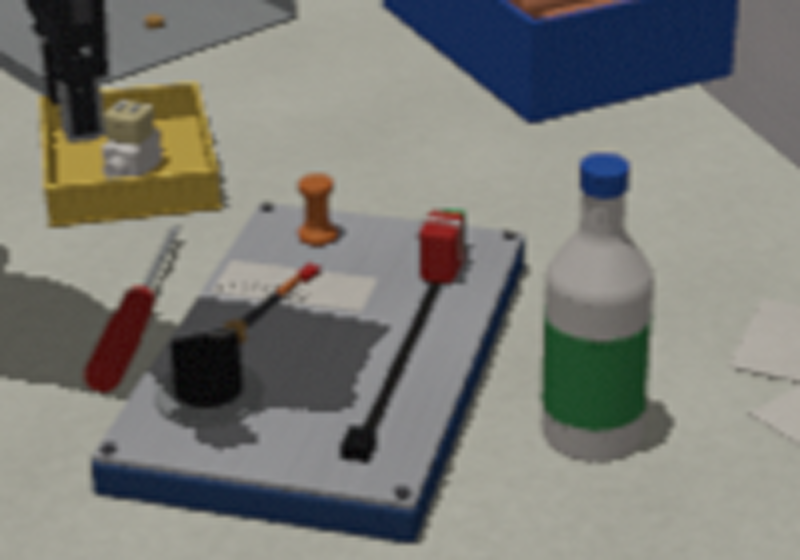

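```bash
python3 - <<'E'
from h import *
Y=lambda x,y:((x+.5)/6-.5+180,(y+.5)/6-.5)
pv=loc(ray('w19',[Y(498,534)],40)[0]); print(pv)
for n,uv,z in [('tip',Y(189,176),39),('blade mid',Y(300,300),39),('o1',Y(122,52),37),('o2',Y(82,93),37),('i1',Y(197,132),37),('i2',Y(158,172),37)]:
    l=loc(ray('w19',[uv],z)[0])-pv; print(n,np.hypot(*l).round(1),np.arctan2(*l).round(3))
print('sel',loc(ray('t19',[(175+465/3.6,140+119/3.6)],71)[0]))
E
```

```text
[-55.2 -20.4]
tip 74.4 0.264
blade mid 48.9 0.273
o1 95.4 0.314
o2 95.6 0.217
i1 79.1 0.335
i2 79.1 0.218
sel [54.2 88.3]
```

```bash
python3 - <<'E'
from h import *
print(r.close_job())
E
```

```text
the job is handed in; nothing more can be done
None
```

All three steps are done in order, and I handed the job in at about 28 s of the 72 s allowed; no verdict came back.

- **Valve:** I lifted it off the track and released it near the middle of the yellow tray. The last top and side pictures show it standing upright.
- **Selector:** I pushed it until it pressed on the green stop with about 13 N. The wrist camera then put its centre at rig y = 90.3 mm, against 90 mm for fully home. The coarser top camera gave 88.3 mm, which is still inside the 3 mm limit.
- **Pointer:** I turned the knob about 2.5 rad clockwise. In the last wrist picture the tip stands at 0.264 rad and the middle of the tab at 0.271 rad, so it is about 0.5 mm off. The gripper was released and lifted clear.
- **Bystanders:** The last pictures show the bottle, screwdriver, plug and mark tab where they were. The mug shows no sign of being touched, but I did not re-measure it.

Two things went wrong on the way. The first grip on the selector and the first push both missed it, because the real fingertips are about 20–25 mm behind the reported TCP. That also means the valve was held nearer its top than I planned. I found this in the side and wrist pictures and worked lower from then on. Neither miss moved anything.

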